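# Raise the test cage's sash to its pointer

### The arm

A 7-joint arm with a two-finger parallel gripper is mounted at the origin on the work surface. World frame = base frame: x ahead of the robot, y to its left, z up, the work surface at z = 0. Lengths are in m, angles in rad, forces in N, time in s.
With the tool pointing down it reaches from about 0.425 to 0.875 m from the base axis. Payload 4.7 kg.
Tool frame: the origin (TCP) lies midway between the tips of the shut fingers; the grasp point (between the pads) lies 19 mm behind it; z points along the fingers, y is the line along which they close (so a half turn about z gives the same grasp; the last joint's range is limited). The gripper opens to 87 mm and grips with 3 to 60 N. Pads are 19 mm wide; open, the fingers measure 117 mm over their backs; the gripper's body (75 mm by 190 mm) begins 51 mm behind the grasp point.
Start: joints at [-1.173, 0.321, -0.07, 1.45, 0.023, 1.371, -0.057], TCP at [0.243, 0.603, 0.223] pointing down, gripper open.
Joint ranges: [-2.86, 2.86], [-0.3, 2.09], [-1.38, 1.24], [0.06, 2.45], [-1.56, 4.7], [0.09, 2.05], [-2.69, 2.69]. Speed limits (rad/s): [2.57, 2.57, 3.14, 3.14, 3.14, 3.14, 3.14].

### API

Orientations are given as a rotation vector (axis times angle).
In Python, from bench import ctrl, get_image, calibration gives the robot as it stands.
- The arm moves only by the tool apply_moves, never from a script. Its arguments are lists of equal length, an entry for each row: "dp": the shift along the tool's x, y, z in m, a list of three; "twist": the turn, a rotation vector about the tool's x, y, z in rad, a list of three; "fingers": the closure, from 0 (fully open) to 1 (shut). In form: {"dp": [[dx, dy, dz], ...], "twist": [[ax, ay, az], ...], "fingers": [fingers, ...]}. A call has 1 to 10 rows; each row shifts and turns the commanded pose from where the row before left it, along the tool's axes as they then stand; what a row does not reach is not made up. A row lasts 1/10 s, in which the tool goes at most 50 mm and 8.59 degrees, less where a joint would pass 70% of its speed; a pose out of reach is approached as far as the arm can. A call is refused whole if a number of a shift passes 0.05 or a number of a turn 0.15, either way. A call with a gripper value outside its range is refused whole. The fingers move at their own pace and stop on an object; "newtons" is the grip in N (left out, the last holds). Time passes only in rows, so rows that do not move let the fingers close. It gives the time, the measured TCP pose, the force, the opening and the grip force at its end, in the units of the state.
- ctrl.get_state(): the state, without advancing time (a new reading comes with each control period).
- get_image(name): name is "scene" or "top" or "wrist"; returns the picture (384x512x3 uint8, red, green, blue); there is no depth.
- calibration(name): a dict with "fx", "fy", "cx", "cy" (pixels), "k1" (the pictures are not rectified: a ray, as slopes to the right and down, at radius r is drawn at 1 + k1 r^2 times it, then the intrinsics apply), "eye" and "attitude" of the camera in the world; the wrist camera has in their place "hand_eye" (4x4, takes a point from camera to tool coordinates, whose origin is the TCP and whose axes are the flange's). Camera axes: x right, y up, looking along -z (the intrinsics and any distortion apply to the point x, -y, -z); pixel columns grow to the right and rows downward; lengths in m; the calibration is good to about 2 mm. A picture is of the moment at which its call begins: read the wrist's pose just before it. calibration takes no time and is no camera call.
- ctrl.close_job(): hands the job in; it is judged then, once.
The state is a dict: "time": time; "joint_positions": joint angles; "qd": joint speeds; "joint_torque": joint torques, N m; "position": TCP position; "tool_rot": TCP orientation; "ft_force": force on the tool from outside, world axes, zero at the start; "torque": the same for the moment, N m; "grip_width": opening from 0.0 (shut) to 1.0 (fully open); "grip_force": force on a finger pad.
Only numpy, scipy, OpenCV 4.12 (cv2) and the standard library are available. Lean on these libraries where they do the work, as an engineer would, in place of code of your own. Each camera call takes 0.05 s, during which the arm holds its last target. There are 200 camera calls.

### The job

Open the test cage: with the fingertips under its lip, push the sliding sash up until the lip is level with the height pointer on the cage's left column, and leave it standing there. Then push the brake lever by the right column all the way over, away from the robot. Do not pinch the lip, and leave the other things on the bench where they lie.

Things in the scene. Friction and masses are not known exactly. Their poses are not given: they have to be found in the camera images.
- cage: Fixed test cage, aluminium frame, clear sides. Origin on the table in the sash plane, midway between the front columns (30 x 30 mm, 490 mm tall, at y = +150 and -150 mm, a bar across their tops); x points away from the robot into the cage, y left along the sash, z up. Below the sash a grey sill panel 130 mm tall, front face at x = -2 mm. In front stand out only lip, pointer and lever.
- sash (a joint): Height of the sash in m above its lowest position: range 0 to 0.17, starts between 0 and 0.03. A clear pane 266 mm wide x 150 mm tall in an aluminium edge, sliding straight up between the columns. Counterweighted: it stays wherever it is left; moving it up or down takes 1 to 5 N at the lip.
- lip_edge (a point): Middle of the front edge of the sash's lip, at half its thickness. The lip is a level aluminium shelf along the sash's lower edge: 240 mm wide (along the cage's y), 10 mm thick, standing out 50 mm from the sash plane towards the robot. With the sash down its underside is 140 mm above the table. Axes as the cage.
- pointer: Height pointer: steel clip fixed on the left (+y) column; its bar, 10 mm thick, stands out 50 mm from the sash plane and bends in towards the left end of the lip, which passes it with a 9 mm gap. Origin at half the bar's thickness, on the column's middle line. Level means: lip's mid-height at this origin's height, 60 to 150 mm above where the lip starts.
- brake (a joint): Angle of the brake lever in rad: 0 = leaning 0.5 rad from upright towards the robot, 1.0 = fully over, leaning 0.5 rad away from the robot; starts between 0 and 0.2. It swings about an axis along the cage's y, 22 mm above the table, takes about 1 N at its ball to move, and stays where it is left.
- brake_tip (a point): Centre of the black ball (26 mm diameter) at the end of the brake lever. The lever is a 10 mm steel rod, 80 mm from its pivot to the ball's centre, on a fixed grey block 70 x 50 x 25 mm at x = -140, y = -250 mm in the cage's frame (in front and to the right of the right column).
- bottle: Bystander: white bottle, 56 mm across, 150 mm tall, left of the cage. Origin under its centre.
- screwdriver: Bystander: screwdriver 170 mm long with a black handle (under 35 mm thick) lying crosswise on the table in front of the sash. Origin on the underside.
- multimeter: Bystander: grey hand multimeter, 160 x 80 x 32 mm, lying to the left in front of the cage. Origin under its centre.
- spool: Bystander: small steel solder spool, 48 mm across, 32 mm tall, standing in front of the left column. Origin under its centre.
- jar: Bystander: amber jar, 50 mm across, 55 mm tall, right of the brake lever. Origin under its centre.
- circuit_board: Bystander: small green circuit board 80 x 65 mm, 20 mm tall with its parts, lying in front of the right half of the sash. Origin under its centre.

How it is judged:
By the outcome, as a careful person would: the job done as asked, in the order asked, and still so for the second after the job is handed in, with the robot touching nothing.
It also fails if it takes over 58 s, if anything falls off the work surface, if the arm or the gripper's body presses on something with over 40 N, if the wrist force passes 120 N, or if a joint passes its speed limit or range.

## Working session

There is one attempt and no reset: what is moved stays moved. The work goes in short steps, Python scripts to look and compute and a tool call to move; the robot and the scene stay as the last step left them, time stands still between calls to the robot, and variables do not carry over. Pictures are saved under pics/ and viewed, at most 12 in all, crops included, and the job is handed in when it is done.

Besides the shell and the picture viewer there is one more tool, called as a command line: name --argument value ..., lists and objects as JSON in quotes. apply_moves: Moves the arm, as the interface text tells. Its arguments: {"type":"object","properties":{"dp":{"type":"array"},"twist":{"type":"array"},"fingers":{"type":"array"},"newtons":{"type":"number"}},"required":["dp","twist","fingers"]}

```bash
ls; mkdir -p pics; cat > h.py <<'E'
import numpy as np, cv2
from bench import ctrl,get_image,calibration
from scipy.spatial.transform import Rotation as R
def cam(name):
    c=calibration(name); 
    return c
def save(name,fn):
    im=get_image(name); cv2.imwrite('pics/'+fn,im[:,:,::-1]); return im
E
python3 - <<'E'
from h import *
for n in ('scene','top','wrist'): print(n,calibration(n))
s=ctrl.get_state(); print(s)
a=save('scene','s0.png');b=save('top','t0.png')
E
```

```text
pics
scene {'fx': 441.70080633913, 'fy': 441.70080633913, 'cx': 265.29608754435714, 'cy': 191.99093291574934, 'k1': 0.0263995220518598, 'eye': array([0.53775092, 0.51663863, 1.0819985 ]), 'attitude': array([-1.72039429e-03,  8.53834913e-01,  3.00869447e+00])}
top {'fx': 377.0859455278798, 'fy': 377.0859455278798, 'cx': 256.3418388373806, 'cy': 200.74748438402062, 'k1': -0.12461153377926756, 'eye': array([ 0.43093869, -0.02671839,  1.1298557 ]), 'attitude': array([ 0.07080203, -0.09739257, -1.54931419])}
wrist {'fx': 303.83408200771873, 'fy': 303.83408200771873, 'cx': 257.7093579294123, 'cy': 191.2005853270131, 'k1': -0.05225911054023767, 'hand_eye': array([[-8.45074008e-04,  9.60639544e-01,  2.77796602e-01,
         7.60383276e-02],
       [ 9.99999318e-01,  5.87746442e-04,  1.00959103e-03,
        -1.08917208e-04],
       [ 8.06579100e-04,  2.77797266e-01, -9.60639385e-01,
        -1.62605843e-01],
       [ 0.00000000e+00,  0.00000000e+00,  0.00000000e+00,
         1.00000000e+00]])}
{'time': 0.0, 'joint_positions': array([-1.17289611,  0.32180057, -0.0700995 ,  1.45167426,  0.0226011 ,
        1.37078959, -0.05692091]), 'qd': array([-0.00119028, -0.00010421,  0.00108232, -0.00031603,  0.0007419 ,
       -0.00030783,  0.00093939]), 'joint_torque': array([-9.12728847e-04, -4.91280699e+01, -4.04431326e-01, -3.12529743e+01,
       -6.41001854e-02,  4.35573875e-02,  1.97236700e-04]), 'position': array([0.2432222 , 0.60218478, 0.22147656]), 'tool_rot': array([-5.99090808e-01, -3.08366917e+00,  2.93030352e-03]), 'ft_force': array([0.45227441, 0.18647709, 0.00677276]), 'torque': array([ 0.02823058, -0.01574811, -0.04533012]), 'grip_force': 0.0, 'grip_width': 0.9984962240101957}
```

View pics/s0.png

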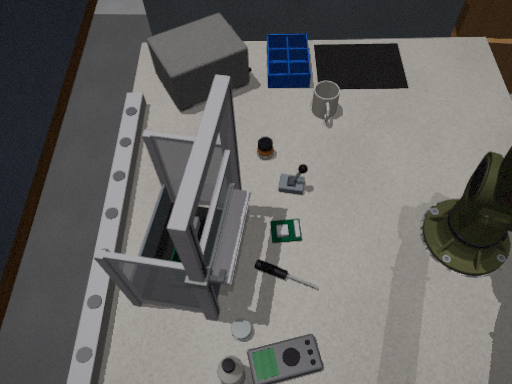

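View pics/t0.png

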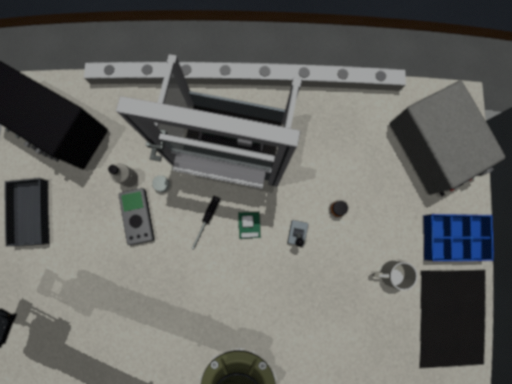

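The scene view shows the cage at left, the lip at about (235,235), and the brake ball at (303,169). The top view shows the cage's upper bar from (122,105) to (297,138), the lip around (220,168), and the ball at (299,242). Next I'll enlarge the parts that matter.

```bash
cat >> h.py <<'E'
def ray(name,uv):
    c=calibration(name); K=np.array([[c['fx'],0,c['cx']],[0,c['fy'],c['cy']],[0,0,1.]])
    if name=='wrist':
        s=ctrl.get_state(); T=np.eye(4); T[:3,:3]=R.from_rotvec(s['tool_rot']).as_matrix(); T[:3,3]=s['position']
        T=T@c['hand_eye']; M,e=T[:3,:3],T[:3,3]
    else: M,e=R.from_rotvec(c['attitude']).as_matrix(),c['eye']
    p=cv2.undistortPoints(np.array([[uv]],float),K,np.array([c['k1'],0,0,0]))[0,0]
    d=M@np.array([p[0],-p[1],-1.]); return e,d/np.linalg.norm(d)
def onz(name,uv,z):
    e,d=ray(name,uv); return e+d*(z-e[2])/d[2]
def tri(rs):
    A=0;b=0
    for e,d in rs:
        P=np.eye(3)-np.outer(d,d); A=A+P; b=b+P@e
    x=np.linalg.solve(A,b); return x,[np.linalg.norm((np.eye(3)-np.outer(d,d))@(x-e)) for e,d in rs]
def proj(name,X,pose=None):
    c=calibration(name); K=np.array([[c['fx'],0,c['cx']],[0,c['fy'],c['cy']],[0,0,1.]])
    if name=='wrist':
        T=np.eye(4); T[:3,:3]=R.from_rotvec(pose[1]).as_matrix(); T[:3,3]=pose[0]
        T=T@c['hand_eye']; M,e=T[:3,:3],T[:3,3]
    else: M,e=R.from_rotvec(c['attitude']).as_matrix(),c['eye']
    q=(np.atleast_2d(X)-e)@M; q=q*[1,-1,-1]
    return cv2.projectPoints(q,np.zeros(3),np.zeros(3),K,np.array([c['k1'],0,0,0.]))[0][:,0]
E
python3 - <<'E'
from h import *
np.set_printoptions(precision=4,suppress=True)
print('ball',tri([ray('scene',(303,169)),ray('top',(299,242))]))
for p in [(122,105),(297,138)]: print('bar',onz('top',p,.5))
for p in [(157,178),(268,186)]: print('lip',onz('top',p,.15))
a=cv2.imread('pics/s0.png');b=cv2.imread('pics/t0.png')
c1=cv2.resize(a[150:330,170:320],None,fx=3.2,fy=3.2,interpolation=2)[:576]
c2=cv2.resize(b[90:260,110:320],None,fx=3.6,fy=3.6,interpolation=2)
g=lambda i:np.clip(i*1.3,0,255).astype('uint8')
cv2.imwrite('pics/s0c.png',g(c1));cv2.imwrite('pics/t0c.png',g(c2));print(c1.shape,c2.shape)
E
```

```text
ball (array([ 0.4315, -0.162 ,  0.0981]), [np.float64(0.00017763976783072738), np.float64(0.00017763976783086706)])
bar [0.6636 0.203  0.5   ]
bar [ 0.6091 -0.1048  0.5   ]
lip [0.5917 0.2213 0.15  ]
lip [ 0.5763 -0.0723  0.15  ]
(576, 480, 3) (612, 756, 3)
```

View pics/s0c.png

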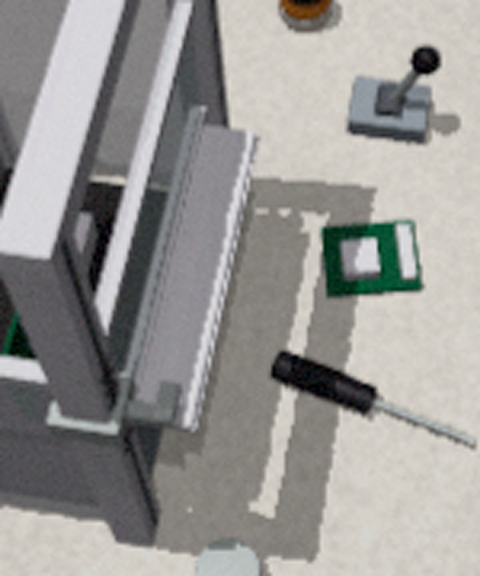

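View pics/t0c.png

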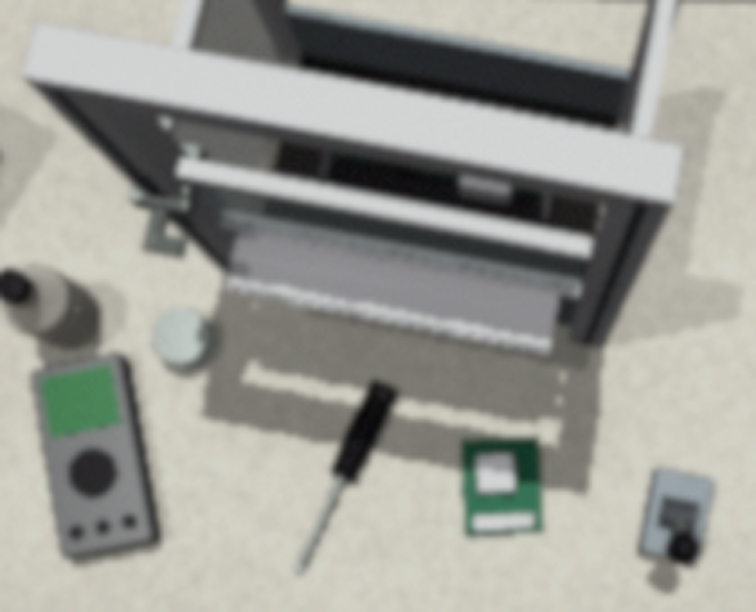

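The scene crop shows the lip's front face running from about (253,140) to (190,425), and the pointer bar from (85,415) to (180,412) with its hook at (172,388). In the top crop the lip front runs from (230,283) to (550,348). The pointer clip is at (160,200), with its bar end near (163,245).

```bash
python3 - <<'E'
from h import *
np.set_printoptions(precision=4,suppress=True)
S=lambda u,v:(u/3.2+169.7,v/3.2+149.7)
T=lambda u,v:(u/3.6+109.6,v/3.6+89.6)
P={}
for n,s,t in [('lipR',(252,140),(551,343)),('lipL',(187,425),(230,283)),('ptrEnd',(178,416),(148,245)),('clip corner L',(52,418),(135,198)),('barL',(52,258),(30,78)),]:
    P[n],r=tri([ray('scene',S(*s)),ray('top',T(*t))]); print(n,P[n],r)
for a,b in [((30,78),(672,198)),]:
    A,B=onz('top',T(*a),.49),onz('top',T(*b),.49); print(A,B,np.linalg.norm(A-B))
d=P['lipL']-P['lipR'];print(np.linalg.norm(d),np.degrees(np.arctan2(-d[0],d[1])))
for n,s,t in [('board',(372,258),(502,486)),('block',(390,108),(677,515)),('drv',(285,365),(380,388)),('drv2',(372,398),(345,475))]:
    print(n,onz('scene',S(*s),.015),onz('top',T(*t),.015))
print('spool',onz('top',T(180,330),.032),'tip drv',onz('top',T(300,572),.005))
E
```

```text
lipR [ 0.5781 -0.058   0.1459] [np.float64(0.001522528529823837), np.float64(0.0015225285298240613)]
lipL [0.6181 0.1769 0.1574] [np.float64(0.0007702173659089204), np.float64(0.0007702173659087428)]
ptrEnd [0.6179 0.21   0.2657] [np.float64(0.0029710014729853553), np.float64(0.002971001472985372)]
clip corner L [0.6701 0.2172 0.2734] [np.float64(0.01925013775626933), np.float64(0.019250137756269464)]
barL [0.6564 0.2146 0.4863] [np.float64(0.0003871224914666356), np.float64(0.00038712249146662716)]
[0.6555 0.2132 0.49  ] [ 0.6    -0.1048  0.49  ] 0.32276267216111587
0.23854514128037677 -9.668190442960974
board [ 0.4802 -0.0198  0.015 ] [ 0.48   -0.0243  0.015 ]
block [ 0.4584 -0.1696  0.015 ] [ 0.4589 -0.1686  0.015 ]
drv [0.554  0.0752 0.015 ] [0.5588 0.0782 0.015 ]
drv2 [0.485  0.1042 0.015 ] [0.4863 0.1048 0.015 ]
spool [0.6014 0.2429 0.032 ] tip drv [0.406  0.1408 0.005 ]
```

apply_moves --dp '[[-0.033, -0.036, 0], [-0.033, -0.036, 0], [-0.033, -0.036, 0], [-0.033, -0.036, 0], [-0.033, -0.036, 0], [-0.033, -0.036, 0], [-0.033, -0.036, 0], [-0.033, -0.036, 0], [-0.033, -0.036, 0], [-0.033, -0.036, 0]]' --twist '[[0, 0, 0], [0, 0, 0], [0, 0, 0], [0, 0, 0], [0, 0, 0], [0, 0, 0], [0, 0, 0], [0, 0, 0], [0, 0, 0], [0, 0, 0]]' --fingers '[1, 1, 1, 1, 1, 1, 1, 1, 1, 1]'

```text
time: 1.1
position: [0.4147, 0.1433, 0.2224]
tool_rot: [-0.599, -3.084, -0.001]
ft_force: [0.9, 0.4, 0.2]
grip_width: 0.176
grip_force: 0.0
```

```bash
cat > st.py <<'E'
from h import *
np.set_printoptions(precision=4,suppress=True)
s=ctrl.get_state(); M=R.from_rotvec(s['tool_rot']).as_matrix()
print('t',s['time'],'q',s['joint_positions'],'p',s['position'],'f',s['ft_force'],'gw',s['grip_width']);print(M)
open('log.txt','a').write(repr((list(s['joint_positions']),list(s['position']),list(s['tool_rot'])))+'\n')
E
python3 st.py
```

```text
t 1.1 q [-0.7305 -0.1498  0.3072  1.951   0.0462  1.3336  0.7497] p [0.4147 0.1433 0.2224] f [0.8584 0.3683 0.1693] gw 0.17606772986306923
[[-0.9273  0.3743  0.    ]
 [ 0.3743  0.9273  0.0003]
 [ 0.0001  0.0003 -1.    ]]
```

apply_moves --dp '[[0, 0, 0], [0, 0, 0], [0, 0, 0], [0, 0, 0], [0, 0, 0], [0, 0, 0], [0, 0, 0], [0, 0, 0], [0, 0, 0], [0, 0, 0]]' --twist '[[0, 0, 0.146], [0, 0, 0.146], [0, 0, 0.146], [0, 0, 0.146], [0, 0, 0.146], [0, 0, 0.146], [0, 0, 0.146], [0, 0, 0.146], [0, 0, 0.146], [0, 0, 0.146]]' --fingers '[1, 1, 1, 1, 1, 1, 1, 1, 1, 1]'

```text
time: 2.1
position: [0.4143, 0.1452, 0.2222]
tool_rot: [-2.509, -1.891, 0.001]
ft_force: [0.5, -0.4, -0.8]
grip_width: 0.004
grip_force: 0.0
```

```bash
python3 st.py
```

```text
t 2.1 q [-0.6221 -0.1398  0.2051  1.947   0.0292  1.3323 -0.705 ] p [0.4143 0.1452 0.2222] f [ 0.4647 -0.3826 -0.8375] gw 0.0035306951408881847
[[ 0.2755  0.9613 -0.0006]
 [ 0.9613 -0.2755 -0.0002]
 [-0.0004 -0.0006 -1.    ]]
```

apply_moves --dp '[[0, 0, 0], [0, 0, 0], [0, 0, 0], [0, 0, 0], [0, 0, 0], [0, 0, 0], [0, 0, 0], [0, 0, 0], [0, 0, 0], [0, 0, 0]]' --twist '[[0, 0, 0.146], [0, 0, 0.146], [0, 0, 0.146], [0, 0, 0.146], [0, 0, 0.146], [0, 0, 0.146], [0, 0, 0.146], [0, 0, 0.146], [0, 0, 0.146], [0, 0, 0.146]]' --fingers '[1, 1, 1, 1, 1, 1, 1, 1, 1, 1]'

```text
time: 3.1
position: [0.4143, 0.1452, 0.2222]
tool_rot: [3.13, -0.264, -0.001]
ft_force: [0.3, -0.5, 0.1]
grip_width: 0.004
grip_force: 0.0
```

apply_moves --dp '[[0, 0.01, 0], [0, 0.01, 0], [0, 0.01, 0], [0, 0.01, 0], [0, 0.01, 0]]' --twist '[[0, 0.14, 0], [0, 0.14, 0], [0, 0.14, 0], [0, 0.14, 0], [0, 0.14, 0]]' --fingers '[1, 1, 1, 1, 1]'

```text
time: 3.6
position: [0.4394, 0.1197, 0.1877]
tool_rot: [2.98, -0.272, 0.588]
ft_force: [0.3, -0.8, 1.1]
grip_width: 0.009
grip_force: 0.0
```

```bash
python3 st.py
```

```text
t 3.6 q [-0.5075 -0.3007 -0.0571  2.2069  0.3454  1.0044 -2.4702] p [0.4394 0.1197 0.1877] f [ 0.2706 -0.815   1.0686] gw 0.00925824172046829
[[ 0.9098 -0.192   0.3678]
 [-0.1565 -0.9798 -0.1244]
 [ 0.3843  0.0557 -0.9215]]
```

```bash
cat > kin.py <<'E'
from h import *
from itertools import product
from scipy.optimize import least_squares
np.set_printoptions(precision=4,suppress=True)
rz=lambda a:R.from_euler('z',a).as_matrix(); ry=lambda a:R.from_euler('y',a).as_matrix()
def fk(q,P,sg):
    h,a,b,e1,e2,w,t,c,x0=P; p=np.zeros(3);M=np.eye(3)
    for d,r in [((0,0,0),rz(sg[0]*q[0])),((x0,0,h),ry(q[1])),((0,0,0),rz(sg[1]*q[2])),((e1,0,a),ry(q[3])),((e2,0,0),rz(sg[2]*q[4])),((0,0,b),ry(q[5])),((w,0,0),rz(sg[3]*q[6])),((0,0,t),rz(c))]:
        p=p+M@np.array(d); M=M@r
    return p,M
D=[([-1.17289611,0.32180057,-0.0700995,1.45167426,0.0226011,1.37078959,-0.05692091],[0.2432222,0.60218478,0.22147656],[-5.99090808e-01,-3.08366917e+00,2.93030352e-03])]+[eval(l) for l in open('log.txt')]
def res(P,sg):
    o=[]
    for q,p,r in D:
        f,M=fk(q,P,sg); o+=list(f-p)+list(.3*(R.from_matrix(M).inv()*R.from_rotvec(r)).as_rotvec())
    return np.r_[o,.003*np.array(P)[[3,4,5,8]]]
def fit():
    best=None
    for sg in product((-1,1),repeat=4):
        for c in np.arange(4)*np.pi/2:
            s=least_squares(res,[.3,.4,.4,0,0,0,.25,c,0],args=(sg,))
            if best is None or s.cost<best[0]: best=(s.cost,s.x,sg)
    return best
if __name__=='__main__':
    b=fit(); print(b); r=res(b[1],b[2])[:6*len(D)].reshape(-1,6); print(r)
    np.save('kin.npy',np.r_[b[1],b[2]])
E
python3 kin.py
```

```text
(np.float64(0.0006601360395702717), array([ 0.2447,  0.4938,  0.5839,  0.0185, -0.0599,  0.0316,  0.4304,
        1.5708, -0.0721]), (-1, -1, -1, -1))
[[-0.0266  0.014  -0.0029 -0.      0.      0.    ]
 [-0.0071 -0.0024  0.0039  0.     -0.     -0.    ]
 [-0.0108  0.0056  0.0035 -0.     -0.     -0.    ]
 [ 0.0048  0.0114 -0.0046 -0.      0.     -0.    ]]
```

```bash
python3 - <<'E'
s=open('kin.py').read()
s=s.replace("h,a,b,e1,e2,w,t,c,x0=P;","h,a,b,e1,e2,w,t,c,x0,y2,y4,y6=P;").replace("((0,0,0),rz(sg[1]","((0,y2,0),rz(sg[1]").replace("((e2,0,0)","((e2,y4,0)").replace("((w,0,0)","((w,y6,0)").replace("[[3,4,5,8]]","[[3,4,5,8,9,10,11]]").replace("c,0],args","c,0,0,0,0],args")
open('kin.py','w').write(s)
E
python3 kin.py
```

```text
(np.float64(1.5760899392705297e-09), array([ 0.2496,  0.4677,  0.5136,  0.    ,  0.0002,  0.0005,  0.3684,
        7.854 , -0.    , -0.0156, -0.0101, -0.0009]), (-1, -1, -1, -1))
[[-0.  0.  0. -0.  0.  0.]
 [-0.  0.  0.  0. -0. -0.]
 [ 0. -0. -0. -0. -0. -0.]
 [ 0.  0. -0. -0.  0. -0.]]
```

```bash
cat > ik.py <<'E'
from kin import *
k=np.load('kin.npy');P,SG=k[:12],k[12:]
LO=np.array([-2.86,-.3,-1.38,.06,-1.56,.09,-2.69]);HI=np.array([2.86,2.09,1.24,2.45,4.7,2.05,2.69])
YAW=-.170; O=np.array([.647,.052,0]); RC=rz(YAW)
def c2w(v): return O+RC@np.array(v)
def tool(phi,psi): # tool heading: down by phi, yawed psi (left +) from cage x, tool x upward
    return RC@rz(psi)@np.array([[np.sin(phi),0,np.cos(phi)],[0,-1,0],[np.cos(phi),0,-np.sin(phi)]])
def ik(p,M,q0):
    f=lambda q:(lambda t:np.r_[t[0]-p,.3*R.from_matrix(M.T@t[1]).as_rotvec()])(fk(q,P,SG))
    s=least_squares(f,np.clip(q0,LO+.05,HI-.05),bounds=(LO+.02,HI-.02),max_nfev=80); return s.x,np.abs(s.fun).max()
if __name__=='__main__':
    q0=ctrl.get_state()['joint_positions']
    seeds=[q0,[-.3,-.2,0,2.3,0,.3,-1.6],[-.3,-.2,0,2.3,3.1,.6,1.5],[.3,-.2,-.6,2.2,1.5,.8,1.5],[-.3,-.2,.6,2.2,-1,.8,-1.5]]
    for phi in np.radians([0,15,30]):
        for psi in np.radians([-25,-12,0,12,25]):
            for y in (-.05,.0,.05):
                for z in (.12,.26):
                    r=[ik(c2w((-.02,y,z)),tool(phi,psi),s) for s in seeds]
                    e=[x[1] for x in r];i=int(np.argmin(e))
                    if min(e)<.01: print(*np.degrees([phi,psi]).round(),y,z,[f'{v:.3f}' for v in e],r[i][0])
E
python3 ik.py
```

```text
0.0 -25.0 -0.05 0.12 ['0.202', '0.202', '0.000', '0.004', '0.202'] [-0.8014  0.6521  0.1349  2.3044  1.8231  1.4429  1.7329]
0.0 -25.0 -0.05 0.26 ['0.170', '0.170', '0.002', '0.011', '0.170'] [-0.9079  0.2733  0.2531  2.3555  1.8052  1.3704  2.0543]
0.0 -25.0 0.0 0.12 ['0.203', '0.203', '0.000', '0.000', '0.203'] [-0.4797  0.6898 -0.2721  2.2122  1.8794  1.6615  1.8665]
0.0 -25.0 0.0 0.26 ['0.173', '0.173', '0.003', '0.011', '0.173'] [ 0.2517  0.6412 -1.0908  2.2252  2.0821  1.8974  2.302 ]
0.0 -25.0 0.05 0.12 ['0.205', '0.205', '0.000', '0.000', '0.205'] [-0.3713  0.7653 -0.4653  2.1195  1.909   1.7845  1.9595]
0.0 -25.0 0.05 0.26 ['0.175', '0.175', '0.000', '0.004', '0.175'] [-0.4095  0.4125 -0.4372  2.1622  1.7914  1.6243  2.1916]
0.0 -12.0 -0.05 0.12 ['0.195', '0.195', '0.000', '0.002', '0.196'] [ 0.0492  0.7173 -0.5652  2.4299  2.4099  1.7633  1.8859]
0.0 -12.0 -0.05 0.26 ['0.154', '0.154', '0.009', '0.009', '0.151'] [ 0.7264  0.6863 -1.36    2.43    2.4167  1.7283  2.3924]
0.0 -12.0 0.0 0.12 ['0.197', '0.197', '0.000', '0.000', '0.197'] [ 0.1198  0.8289 -0.7503  2.3586  2.4184 
[... 4652 characters left out ...]
014', '0.002', '0.035'] [ 1.5193  0.2479 -1.36    2.43    3.8653  0.3611  1.318 ]
30.0 25.0 -0.05 0.26 ['0.000', '0.000', '0.002', '0.002', '0.019'] [ 0.0408 -0.2797  0.1112  2.3658 -1.4162  0.3437  0.0798]
30.0 25.0 0.0 0.12 ['0.056', '0.041', '0.003', '0.002', '0.041'] [ 1.3631  0.2463 -1.36    2.43    3.476   0.3455  1.6035]
30.0 25.0 0.0 0.26 ['0.000', '0.003', '0.000', '0.001', '0.000'] [-0.1211 -0.28    0.1165  2.3658 -1.4403  0.2074  0.0257]
30.0 25.0 0.05 0.12 ['0.055', '0.055', '0.010', '0.000', '0.050'] [ 0.7795  0.1133 -0.9175  2.4299  3.3177  0.3993  1.5521]
30.0 25.0 0.05 0.26 ['0.013', '0.015', '0.000', '0.012', '0.000'] [ 0.0703 -0.246  -0.1877  2.3409  4.6796  0.1565  0.0711]
```

```bash
cat > plan.py <<'E'
from ik import *
r_=np.radians
q=np.array([-.6,.35,-.1,2.25,1.75,1.25,2.1])
for x,y,z,phi,psi in [(-.033,.02,.26,10,-18),(-.033,.02,.19,10,-18),(-.033,.02,.12,10,-18),(-.06,.02,.12,10,-22),(-.1,.03,.12,10,-28),(-.12,.04,.12,10,-35),(-.12,.04,.12,20,-35),(-.12,.04,.2,20,-35),(-.12,.04,.2,35,-45),(-.12,.04,.25,50,-60)]:
    q,e=ik(c2w((x,y,z)),tool(r_(phi),r_(psi)),q); print((x,y,z,phi,psi),round(e,4),q)
print(tool(r_(20),r_(-35)),c2w((-.12,.04,.12)))
# tool-down option near seed with each q7
for q7 in (-1,0,1,2): 
    print(q7,fk([-.6,0,0,2,0,1.14,q7],P,SG)[1].round(2)[:2].tolist())
E
python3 plan.py
```

```text
(-0.033, 0.02, 0.26, 10, -18) 0.0026 [-0.5879  0.1264 -0.1758  2.324   1.7302  1.2523  2.2628]
(-0.033, 0.02, 0.19, 10, -18) 0.0003 [-0.5985  0.2875 -0.1677  2.335   1.7894  1.2978  2.1003]
(-0.033, 0.02, 0.12, 10, -18) 0.0 [-0.6231  0.4733 -0.1398  2.3248  1.8501  1.35    1.9277]
(-0.06, 0.02, 0.12, 10, -22) 0.0001 [-0.6877  0.4809 -0.1499  2.3086  1.7159  1.4029  1.9393]
(-0.1, 0.03, 0.12, 10, -28) 0.0001 [-0.7909  0.506  -0.1549  2.2546  1.5198  1.4835  1.9573]
(-0.12, 0.04, 0.12, 10, -35) 0.0 [-0.8816  0.5497 -0.1051  2.1572  1.3571  1.537   1.9908]
(-0.12, 0.04, 0.12, 20, -35) 0.0008 [-0.7859  0.4149 -0.1725  2.1689  1.2953  1.4154  2.1219]
(-0.12, 0.04, 0.2, 20, -35) 0.0015 [-0.7643  0.253  -0.1951  2.1553  1.2543  1.4574  2.2904]
(-0.12, 0.04, 0.2, 35, -45) 0.0001 [-0.6482  0.2019 -0.2006  1.9895  0.9805  1.4094  2.4974]
(-0.12, 0.04, 0.25, 50, -60) 0.0 [-0.4791  0.1844 -0.2261  1.7436  0.6894  1.5207  2.6435]
[[ 0.2429 -0.7039  0.6675]
 [-0.2407 -0.7103 -0.6614]
 [ 0.9397  0.     -0.342 ]] [0.5355 0.1117 0.12  ]
-1 [[0.39, 0.92, 0.0], [0.92, -0.39, 0.0]]
0 [[-0.56, 0.83, 0.0], [0.83, 0.56, 0.0]]
1 [[-1.0, -0.03, 0.0], [-0.03, 1.0, 0.0]]
2 [[-0.52, -0.86, 0.0], [-0.86, 0.52, 0.0]]
```

apply_moves --dp '[[0, 0, -0.02], [0, 0, -0.02], [0, 0, -0.02], [0, 0, 0], [0, 0, 0], [0, 0, 0], [0, 0, 0], [0, 0, 0], [0, 0, 0], [0, 0, 0]]' --twist '[[0, -0.13, 0], [0, -0.13, 0], [0, -0.13, 0], [0, 0, -0.148], [0, 0, -0.148], [0, 0, -0.148], [0, 0, -0.148], [0, 0, -0.148], [0, 0, -0.148], [0, 0, -0.148]]' --fingers '[1, 1, 1, 1, 1, 1, 1, 1, 1, 1]'

```text
time: 4.6
position: [0.4227, 0.1317, 0.2442]
tool_rot: [2.815, 1.295, -0.049]
ft_force: [-0.4, 0.2, -1.1]
grip_width: 0.007
grip_force: 0.0
```

apply_moves --dp '[[0, 0, 0], [0, 0, 0], [0, 0, 0], [0, 0, 0], [0, 0, 0], [0, 0, 0], [0, 0, 0], [0, 0, 0], [0, 0, 0], [0, 0, 0]]' --twist '[[0, 0, -0.148], [0, 0, -0.148], [0, 0, -0.148], [0, 0, -0.148], [0, 0, -0.148], [0, 0, -0.148], [0, 0, -0.148], [0, 0, -0.148], [0, 0, -0.148], [0, 0, -0.148]]' --fingers '[1, 1, 1, 1, 1, 1, 1, 1, 1, 1]'

```text
time: 5.6
position: [0.4227, 0.1317, 0.2442]
tool_rot: [1.218, 2.884, -0.081]
ft_force: [-0.6, 0.5, 0.0]
grip_width: 0.004
grip_force: 0.0
```

```bash
python3 st.py; cat > go.py <<'E'
# tool-frame rows from the commanded (=measured) pose to a goal given in cage terms
from ik import *
import sys
def go(x,y,z,phi,psi):
    s=ctrl.get_state(); A=R.from_rotvec(s['tool_rot']); p=s['position']
    G=R.from_matrix(tool(*np.radians([phi,psi]))); g=c2w((x,y,z)); w=(A.inv()*G).as_rotvec()
    n=int(np.ceil(max(np.abs(w).max()/.145,np.linalg.norm(w)/.148,np.linalg.norm(g-p)/.047,1)))
    print('rows',n,'twist/row',w/n,'shift if done before turning',A.inv().apply(g-p),'world',g-p)
    print('dp rows during turn:')
    for i in range(n):
        print((A*R.from_rotvec(w*i/n)).inv().apply((g-p)/n).round(4).tolist())
if __name__=='__main__': go(*map(float,sys.argv[1:]))
E
python3 go.py -.12 .04 .2 20 -35
```

```text
t 5.6 q [-0.6784 -0.124   0.2577  1.8889  0.0753  1.4043  0.335 ] p [0.4227 0.1317 0.2442] f [-0.5831  0.4767  0.0246] gw 0.004197769417180537
[[-0.6975  0.7165 -0.0109]
 [ 0.716   0.6962 -0.0518]
 [-0.0295 -0.0439 -0.9986]]
rows 22 twist/row [ 0.0799 -0.0033 -0.1177] shift if done before turning [-0.0916  0.0688  0.044 ] world [ 0.1128 -0.02   -0.0442]
dp rows during turn:
[-0.0042, 0.0031, 0.002]
[-0.0045, 0.0028, 0.0018]
[-0.0048, 0.0024, 0.0016]
[-0.005, 0.0019, 0.0014]
[-0.0052, 0.0014, 0.0013]
[-0.0054, 0.0009, 0.0012]
[-0.0054, 0.0003, 0.0012]
[-0.0054, -0.0002, 0.0012]
[-0.0054, -0.0007, 0.0013]
[-0.0053, -0.0013, 0.0014]
[-0.0051, -0.0018, 0.0015]
[-0.0048, -0.0022, 0.0017]
[-0.0045, -0.0026, 0.0019]
[-0.0042, -0.003, 0.0021]
[-0.0038, -0.0033, 0.0024]
[-0.0034, -0.0035, 0.0027]
[-0.003, -0.0036, 0.003]
[-0.0025, -0.0037, 0.0033]
[-0.0021, -0.0037, 0.0036]
[-0.0017, -0.0036, 0.0039]
[-0.0012, -0.0035, 0.0042]
[-0.0008, -0.0033, 0.0045]
```

apply_moves --dp '[[-0.031, 0.022, 0], [-0.031, 0.022, 0], [-0.031, 0.022, 0], [0, 0, 0], [0, 0, 0], [0, 0, 0], [0, 0, 0], [0, 0, 0], [0, 0, 0], [0, 0, 0]]' --twist '[[0, 0, 0], [0, 0, 0], [0, 0, 0], [0.08, -0.003, -0.118], [0.08, -0.003, -0.118], [0.08, -0.003, -0.118], [0.08, -0.003, -0.118], [0.08, -0.003, -0.118], [0.08, -0.003, -0.118], [0.08, -0.003, -0.118]]' --fingers '[1, 1, 1, 1, 1, 1, 1, 1, 1, 1]'

```text
time: 6.6
position: [0.5352, 0.1105, 0.2441]
tool_rot: [0.064, -2.82, 0.818]
ft_force: [0.4, 0.2, -0.6]
grip_width: 0.008
grip_force: 0.0
```

apply_moves --dp '[[0, 0, 0], [0, 0, 0], [0, 0, 0], [0, 0, 0], [0, 0, 0], [0, 0, 0], [0, 0, 0], [0, 0, 0], [0, 0, 0], [0, 0, 0]]' --twist '[[0.08, -0.003, -0.118], [0.08, -0.003, -0.118], [0.08, -0.003, -0.118], [0.08, -0.003, -0.118], [0.08, -0.003, -0.118], [0.08, -0.003, -0.118], [0.08, -0.003, -0.118], [0.08, -0.003, -0.118], [0.08, -0.003, -0.118], [0.08, -0.003, -0.118]]' --fingers '[1, 1, 1, 1, 1, 1, 1, 1, 1, 1]'

```text
time: 7.6
position: [0.5349, 0.111, 0.2437]
tool_rot: [1.602, -1.7, 1.405]
ft_force: [0.1, -0.9, 0.1]
grip_width: 0.003
grip_force: 0.0
```

```bash
python3 st.py; python3 go.py -.12 .04 .2 20 -35
```

```text
t 7.6 q [-0.8862  0.373   0.0504  1.8041  0.9454  1.6725  1.9785] p [0.5349 0.111  0.2437] f [ 0.1495 -0.8844  0.1003] gw 0.002988725678796627
[[-0.2533 -0.9099  0.3286]
 [-0.4937 -0.1705 -0.8527]
 [ 0.8319 -0.3782 -0.4061]]
rows 5 twist/row [ 0.0805 -0.0033 -0.1158] shift if done before turning [-0.0369  0.0159  0.0174] world [ 0.0006  0.0007 -0.0437]
dp rows during turn:
[-0.0074, 0.0032, 0.0035]
[-0.0077, 0.0026, 0.0033]
[-0.0079, 0.0019, 0.0031]
[-0.0081, 0.0012, 0.003]
[-0.0082, 0.0005, 0.003]
```

apply_moves --dp '[[-0.007, 0.003, 0.0035], [-0.008, 0.003, 0.003], [-0.008, 0.002, 0.003], [-0.008, 0.001, 0.003], [-0.008, 0.0005, 0.003], [0, 0, 0]]' --twist '[[0.08, -0.003, -0.116], [0.08, -0.003, -0.116], [0.08, -0.003, -0.116], [0.08, -0.003, -0.116], [0.08, -0.003, -0.116], [0, 0, 0]]' --fingers '[1, 1, 1, 1, 1, 1]'

```text
time: 8.2
position: [0.5336, 0.1096, 0.1996]
tool_rot: [2.091, -0.867, 1.464]
ft_force: [-0.0, -0.6, 0.1]
grip_width: 0.005
grip_force: 0.0
```

```bash
python3 st.py; python3 - <<'E'
from ik import *
s=ctrl.get_state(); im=save('wrist','w1.png'); np.save('w1pose.npy',np.r_[s['position'],s['tool_rot']])
pose=(s['position'],s['tool_rot'])
for n,X in dict(lipL=(-.05,.12,.152),lipR=(-.05,-.12,.152),ptr=(-.05,.15,.266)).items(): print(n,proj('wrist',c2w(X),pose))
E
```

```text
t 8.2 q [-0.9179  0.2404 -0.029   2.1604  1.2211  1.4267  2.3099] p [0.5336 0.1096 0.1996] f [-0.0375 -0.5798  0.0851] gw 0.00488674662920787
[[ 0.242  -0.7088  0.6626]
 [-0.2405 -0.7054 -0.6667]
 [ 0.94    0.002  -0.3412]]
lipL [[105.2151 276.1759]]
lipR [[337.9693 171.9856]]
ptr [[-31.7654 144.9932]]
```

View pics/w1.png

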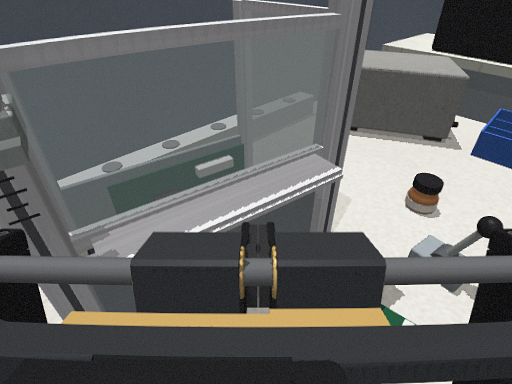

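The wrist view shows the lip's right front corner at (343,172), where the estimate predicted (338,172). The lip's left end is at about (95,250), and the pointer is only just visible at the left edge, about (10,130). The estimate holds, so I'll go down and in.

apply_moves --dp '[[-0.037, 0, 0.0135], [-0.037, 0, 0.0135]]' --twist '[[0, 0, 0], [0, 0, 0]]' --fingers '[1, 1]'

```text
time: 8.45
position: [0.5374, 0.1131, 0.1231]
tool_rot: [2.09, -0.883, 1.472]
ft_force: [-0.1, 0.7, -0.0]
grip_width: 0.009
grip_force: 0.0
```

```bash
python3 st.py; python3 go.py -.033 .02 .12 10 -18; python3 - <<'E'
from ik import *
print('block->',c2w((-.14,-.25,0)),'ball cage',RC.T@(np.array([.4315,-.162,.0981])-O))
E
```

```text
t 8.45 q [-0.9209  0.4034 -0.0239  2.1643  1.2537  1.371   2.1359] p [0.5374 0.1131 0.1231] f [-0.0572  0.7451 -0.0023] gw 0.009447299608868007
[[ 0.2324 -0.7111  0.6636]
 [-0.2503 -0.703  -0.6657]
 [ 0.9399 -0.0114 -0.3413]]
rows 3 twist/row [ 0.098   0.0569 -0.0301] shift if done before turning [ 0.0247 -0.032   0.0783] world [ 0.0805 -0.0358 -0.0031]
dp rows during turn:
[0.0082, -0.0107, 0.0261]
[0.007, -0.0078, 0.0274]
[0.0056, -0.0049, 0.0284]
block-> [ 0.4667 -0.1707  0.    ] ball cage [-0.1762 -0.2474  0.0981]
```

apply_moves --dp '[[0.004, -0.0055, 0.013], [0.004, -0.005, 0.013], [0.0035, -0.004, 0.0135], [0.0035, -0.004, 0.0135], [0.003, -0.003, 0.014], [0.0025, -0.0025, 0.014], [0, 0, 0]]' --twist '[[0.049, 0.0285, -0.015], [0.049, 0.0285, -0.015], [0.049, 0.0285, -0.015], [0.049, 0.0285, -0.015], [0.049, 0.0285, -0.015], [0.049, 0.0285, -0.015], [0, 0, 0]]' --fingers '[1, 1, 1, 1, 1, 1, 1]'

```text
time: 9.15
position: [0.6177, 0.0766, 0.1202]
tool_rot: [2.128, -0.521, 1.783]
ft_force: [0.2, -0.5, -0.1]
grip_width: 0.004
grip_force: 0.0
```

```bash
python3 st.py; python3 go.py -.033 .02 .12 10 -18; python3 - <<'E'
from ik import *
s=ctrl.get_state(); im=save('scene','s2.png');im2=save('wrist','w2.png')
a=cv2.resize(im[120:330,140:330],None,fx=2,fy=2)
o=np.zeros((420,380+512,3),'uint8');o[:,:380]=a;o[:384,380:]=im2
cv2.imwrite('pics/c2.png',cv2.resize(o[:,:,::-1],(800,377)))
print(RC.T@(s['position']-O))
E
```

```text
t 9.15 q [-0.8609  0.4706  0.1031  2.3311  1.7972  1.2594  1.9055] p [0.6177 0.0766 0.1202] f [ 0.2304 -0.5023 -0.0661] gw 0.004162273735882765
[[ 0.1569 -0.4676  0.8699]
 [-0.0743 -0.8839 -0.4618]
 [ 0.9848  0.0079 -0.1735]]
rows 1 twist/row [ 0.0038 -0.0002  0.0073] shift if done before turning [-0.0003 -0.0007 -0.0001] world [ 0.0002  0.0007 -0.0002]
dp rows during turn:
[-0.0003, -0.0007, -0.0001]
[-0.0331  0.0193  0.1202]
```

View pics/c2.png

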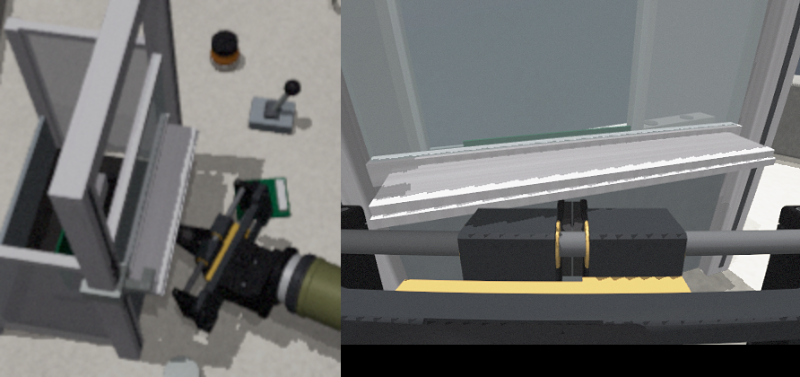

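The left half shows the gripper in front of the lip. In the wrist half the fingertips (572,205) sit just below the lip's lower edge, with no contact. Now I'll push up slowly.

apply_moves --dp '[[0.0069, 0, -0.0012], [0.0069, 0, -0.0012], [0.0069, 0, -0.0012], [0.0069, 0, -0.0012], [0, 0, 0]]' --twist '[[0, 0, 0], [0, 0, 0], [0, 0, 0], [0, 0, 0], [0, 0, 0]]' --fingers '[1, 1, 1, 1, 1]'

```text
time: 9.75
position: [0.6172, 0.0799, 0.1499]
tool_rot: [2.133, -0.518, 1.786]
ft_force: [1.2, 0.6, -0.5]
grip_width: 0.009
grip_force: 0.1
```

apply_moves --dp '[[0.0069, 0, -0.0012], [0.0069, 0, -0.0012], [0.0069, 0, -0.0012], [0.0069, 0, -0.0012], [0.0069, 0, -0.0012], [0.0069, 0, -0.0012], [0, 0, 0]]' --twist '[[0, 0, 0], [0, 0, 0], [0, 0, 0], [0, 0, 0], [0, 0, 0], [0, 0, 0], [0, 0, 0]]' --fingers '[1, 1, 1, 1, 1, 1, 1]'

```text
time: 10.45
position: [0.6175, 0.0791, 0.192]
tool_rot: [2.131, -0.519, 1.786]
ft_force: [-0.4, 0.9, -1.0]
grip_width: 0.002
grip_force: 0.4
```

```bash
python3 st.py; python3 - <<'E'
from ik import *
s=ctrl.get_state(); im=save('scene','s3.png');im2=save('wrist','w3.png');im3=save('top','t3.png')
np.save('w3pose.npy',np.r_[s['position'],s['tool_rot']])
a=cv2.resize(im[170:310,160:280],None,fx=4,fy=4,interpolation=2)[:560]
b=cv2.resize(im3[130:220,140:220],None,fx=3.7,fy=3.7,interpolation=2)
o=np.zeros((560,480+300,3),'uint8');o[:,:480]=a;o[:b.shape[0],480:]=b[:,:300]
o[340:,480:]=im2[0:220,0:300]
cv2.imwrite('pics/c3.png',o[:,:,::-1])
print(RC.T@(s['position']-O))
E
```

```text
t 10.45 q [-0.8659  0.2761  0.1056  2.3431  1.7523  1.235   2.0938] p [0.6175 0.0791 0.192 ] f [-0.382   0.8864 -0.9526] gw 0.0021070809501739546
[[ 0.1564 -0.4641  0.8719]
 [-0.0751 -0.8857 -0.4581]
 [ 0.9848  0.0062 -0.1734]]Traceback (most recent call last):
  File "<stdin>", line 6, in <module>
ValueError: could not broadcast input array from shape (333,296,3) into shape (333,300,3)
```

```bash
python3 - <<'E'
from h import *
im,im2,im3=[cv2.imread(f'pics/{n}3.png') for n in 'swt']
o=np.zeros((580,800,3),'uint8')
o[:480,:440]=cv2.resize(im[180:300,170:280],None,fx=4,fy=4,interpolation=2)
o[:288,450:800]=cv2.resize(im3[130:220,140:250],(350,288),interpolation=2)
o[290:580,450:800]=im2[:290,:350]
cv2.imwrite('pics/c3.png',o)
E
```

```text
(no output)
```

View pics/c3.png

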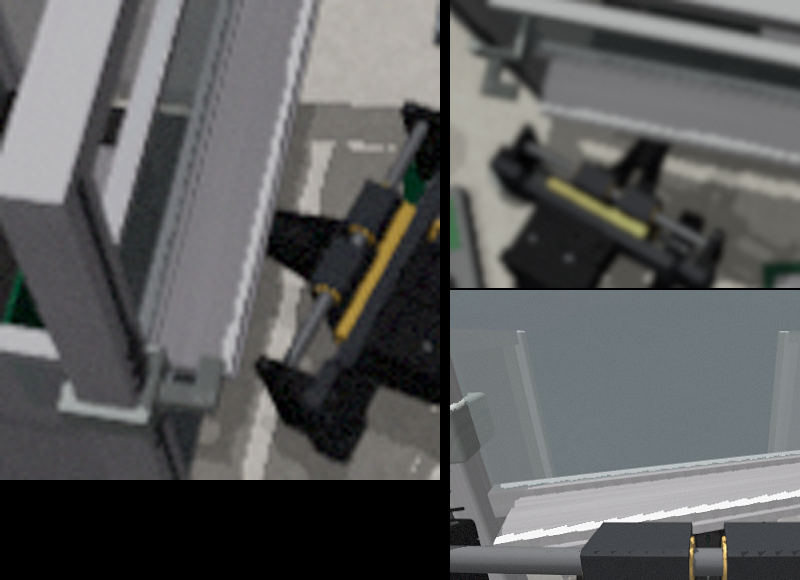

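The sash is moving up with the fingers. The pointer's hook is visible in the scene crop at about (145–220, 345–408) and in the wrist view at the left edge, x 0–38, y 100–175. I'll zoom in on both to measure the pointer.

```bash
python3 - <<'E'
from h import *
im,im2=[cv2.imread(f'pics/{n}3.png') for n in 'sw']
o=np.zeros((600,800,3),'uint8')
o[:600,:390]=cv2.resize(im[240:300,195:234],None,fx=10,fy=10,interpolation=2)
o[:600,400:800]=cv2.resize(im2[95:275,0:120],None,fx=10/3,fy=10/3,interpolation=2)
cv2.imwrite('pics/c4.png',np.clip(o*1.3,0,255).astype('uint8'))
E
```

```text
(no output)
```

View pics/c4.png

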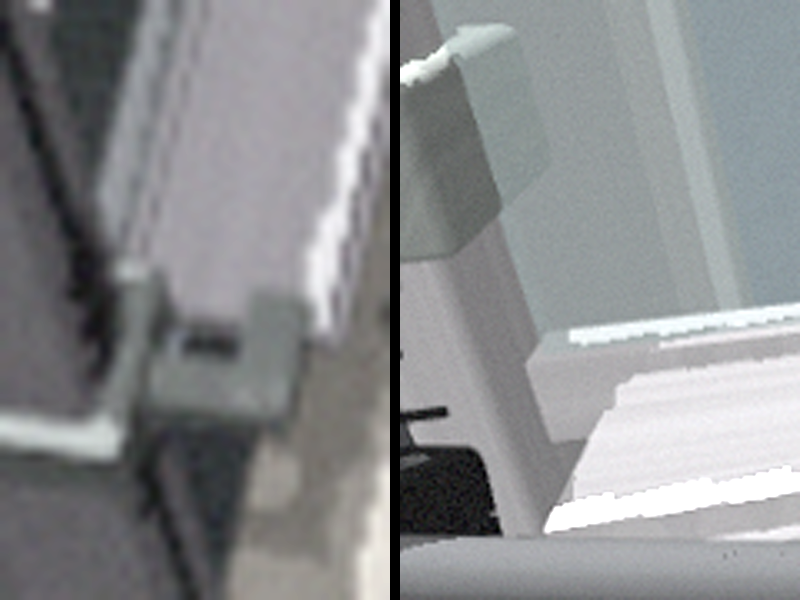

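```bash
python3 - <<'E'
from ik import *
w=np.load('w3pose.npy')
import h
class S: 
    @staticmethod
    def get_state(): return {'position':w[:3],'tool_rot':w[3:]}
h.ctrl=S
def onpl(name,uv,ax,val):
    e,d=h.ray(name,uv); e=RC.T@(e-O); d=RC.T@d; return e+d*(val-e[ax])/d[ax]
W=lambda u,v:((u-400)/10*3-.35,v/10*3+94.65)
S_=lambda u,v:(u/10+194.55,v/10+239.55)
print('clip top/bot',onpl('wrist',W(455,62),1,.133),onpl('wrist',W(500,217),1,.133))
print('lip corner',onpl('wrist',W(545,530),0,-.05),onpl('wrist',W(572,490),0,-.05))
print('lip scene',onpl('scene',S_(335,330),0,-.05),onpl('scene',S_(310,330),0,-.05))
for p in [(283,388),(292,415),(305,300),(300,310)]: print('ptr scene',onpl('scene',S_(*p),0,-.05))
T=lambda u,v:(u/3.6+109.6,v/3.6+89.6)
for p in [(148,245),(143,248),(185,248)]: print('ptr top',onpl('top',T(*p),0,-.05))
E
```

```text
clip top/bot [-0.0032  0.133   0.267 ] [-0.0045  0.133   0.2439]
lip corner [-0.05    0.122   0.2166] [-0.05    0.1174  0.2219]
lip scene [-0.05    0.1101  0.1962] [-0.05    0.1231  0.2289]
ptr scene [-0.05    0.1423  0.2466]
ptr scene [-0.05    0.1412  0.2284]
ptr scene [-0.05    0.1223  0.2433]
ptr scene [-0.05    0.1258  0.2467]
ptr top [-0.05    0.1552  0.2517]
ptr top [-0.05    0.1629  0.2361]
ptr top [-0.05    0.1261  0.2666]
```

apply_moves --dp '[[0.0059, 0, -0.001], [0.0059, 0, -0.001], [0.0059, 0, -0.001], [0, 0, 0], [-0.005, 0, 0.001]]' --twist '[[0, 0, 0], [0, 0, 0], [0, 0, 0], [0, 0, 0], [0, 0, 0]]' --fingers '[1, 1, 1, 1, 1]'

```text
time: 11.1
position: [0.618, 0.0797, 0.2047]
tool_rot: [2.131, -0.518, 1.787]
ft_force: [0.2, -0.4, -0.6]
grip_width: 0.007
grip_force: 0.0
```

```bash
python3 st.py; python3 - <<'E'
from ik import *
q=ctrl.get_state()['joint_positions']
for g in [(-.10,.09,.22,15,-25),(-.13,.09,.22,15,-30),(-.13,.09,.22,15,-35)]:
    p,M=c2w(g[:3]),tool(*np.radians(g[3:])); print(g,ik(p,M,q),proj('wrist',[c2w((-.05,.15,.25)),c2w((-.05,.12,.235))],(p,R.from_matrix(M).as_rotvec())))
E
python3 go.py -.13 .09 .22 15 -30
```

```text
t 11.1 q [-0.8662  0.2443  0.106   2.3414  1.7443  1.231   2.1282] p [0.618  0.0797 0.2047] f [ 0.1843 -0.4015 -0.622 ] gw 0.0072674474066819
[[ 0.1559 -0.4633  0.8724]
 [-0.0752 -0.8862 -0.4572]
 [ 0.9849  0.0056 -0.173 ]]
(-0.1, 0.09, 0.22, 15, -25) (array([-1.0065,  0.2464,  0.025 ,  2.1828,  1.3802,  1.3806,  2.2992]), np.float64(1.4607915710396213e-09)) [[129.9305 178.7094]
 [182.9965 189.5032]]
(-0.13, 0.09, 0.22, 15, -30) (array([-1.056 ,  0.2779,  0.0199,  2.1402,  1.275 ,  1.4749,  2.2882]), np.float64(0.00017737457498540055)) [[115.7261 164.433 ]
 [164.7677 173.9767]]
(-0.13, 0.09, 0.22, 15, -35) (array([-1.0626,  0.3282,  0.0416,  2.0697,  1.2148,  1.5223,  2.2941]), np.float64(1.1739787322266179e-05)) [[105.793  170.1991]
 [156.1815 177.9853]]
rows 3 twist/row [-0.0686 -0.0294  0.0171] shift if done before turning [-0.0043 -0.0346 -0.1138] world [-0.0839  0.083   0.0153]
dp rows during turn:
[-0.0014, -0.0115, -0.0379]
[-0.0027, -0.0089, -0.0386]
[-0.004, -0.0062, -0.039]
```

apply_moves --dp '[[-0.002, 0, -0.03], [0, 0, -0.03], [0, -0.012, -0.018], [0, -0.01, -0.018], [0, -0.007, -0.018], [0, 0, 0], [0, 0, 0]]' --twist '[[0, 0, 0], [0, 0, 0], [-0.069, -0.03, 0.017], [-0.069, -0.03, 0.017], [-0.069, -0.03, 0.017], [0, 0, 0], [0, 0, 0]]' --fingers '[1, 1, 1, 1, 1, 1, 1]'

```text
time: 11.8
position: [0.5352, 0.1601, 0.2226]
tool_rot: [2.08, -0.749, 1.59]
ft_force: [0.4, -1.0, -0.6]
grip_width: 0.002
grip_force: 0.0
```

```bash
python3 st.py; python3 - <<'E'
from ik import *
s=ctrl.get_state(); im=save('wrist','w5.png'); np.save('w5pose.npy',np.r_[s['position'],s['tool_rot']])
print(RC.T@(s['position']-O),proj('wrist',[c2w((-.05,.15,.25)),c2w((-.05,.12,.235))],(s['position'],s['tool_rot'])))
cv2.imwrite('pics/c5.png',cv2.resize(im[90:270,40:280,::-1],None,fx=10/3,fy=10/3,interpolation=2))
E
```

```text
t 11.8 q [-1.0116  0.2691 -0.0235  2.1405  1.282   1.4823  2.2975] p [0.5352 0.1601 0.2226] f [ 0.4401 -1.0243 -0.5715] gw 0.0024634984465633568
[[ 0.2029 -0.6394  0.7416]
 [-0.1647 -0.7688 -0.6179]
 [ 0.9653  0.0032 -0.2613]]
[-0.1285  0.0876  0.2226] [[113.1228 169.3979]
 [162.5715 178.5646]]
```

View pics/c5.png

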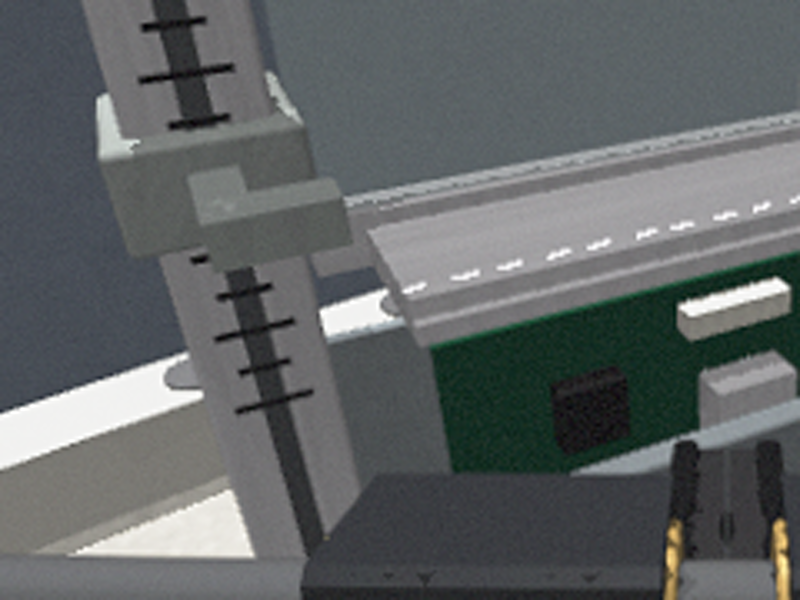

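The crop shows the pointer bar's front face with corners (205,224), (213,270), (352,246) and (343,207). The lip's left front edge runs from (404,297) to (420,347), so the lip is still below the pointer.

```bash
cat > m5.py <<'E'
from ik import *
import h,sys
def onpl(name,uv,ax,val,w=None):
    if w is not None:
        h.ctrl=type('S',(),{'get_state':staticmethod(lambda:{'position':w[:3],'tool_rot':w[3:]})})
    e,d=h.ray(name,uv); e=RC.T@(e-O); d=RC.T@d; return e+d*(val-e[ax])/d[ax]
E
python3 - <<'E'
from m5 import *
w=np.load('w5pose.npy')
W=lambda u,v:(u*.3+39.65,v*.3+89.65)
for n,p in dict(bTL=(205,224),bBL=(213,270),bBR=(352,246),bTR=(343,207),lT=(404,297),lB=(420,347)).items(): print(n,onpl('wrist',W(*p),0,-.05,w))
E
```

```text
bTL [-0.05    0.1549  0.26  ]
bBL [-0.05    0.1557  0.2506]
bBR [-0.05    0.1296  0.2492]
bTR [-0.05    0.1298  0.2579]
lT [-0.05    0.1212  0.2352]
lB [-0.05    0.1197  0.2222]
```

```bash
python3 go.py -.033 .02 .197 10 -18
```

```text
rows 3 twist/row [ 0.069   0.0299 -0.0138] shift if done before turning [0.0058 0.0093 0.1184] world [ 0.0829 -0.0814 -0.0252]
dp rows during turn:
[0.0019, 0.0031, 0.0395]
[0.0007, 0.0058, 0.0392]
[-0.0006, 0.0085, 0.0387]
```

apply_moves --dp '[[-0.024, 0, 0.0065], [0.006, 0.002, 0.0224], [0.0057, 0.0027, 0.0224], [0.0053, 0.0035, 0.0223], [0.005, 0.0043, 0.0223], [0.0046, 0.005, 0.0223], [0, 0, 0]]' --twist '[[0, 0, 0], [0.0414, 0.018, -0.0083], [0.0414, 0.018, -0.0083], [0.0414, 0.018, -0.0083], [0.0414, 0.018, -0.0083], [0.0414, 0.018, -0.0083], [0, 0, 0]]' --fingers '[1, 1, 1, 1, 1, 1, 1]'

```text
time: 12.55
position: [0.618, 0.0721, 0.197]
tool_rot: [2.127, -0.53, 1.782]
ft_force: [0.5, -0.9, 0.4]
grip_width: 0.004
grip_force: 0.0
```

```bash
python3 st.py; python3 go.py -.033 .02 .231 10 -18
```

```text
t 12.55 q [-0.8658  0.2604  0.1178  2.3464  1.7507  1.2286  2.1037] p [0.618  0.0721 0.197 ] f [ 0.4654 -0.9134  0.3685] gw 0.0035098321692679127
[[ 0.1552 -0.4717  0.868 ]
 [-0.0791 -0.8818 -0.465 ]
 [ 0.9847  0.0035 -0.1742]]
rows 1 twist/row [0.0075 0.0005 0.0022] shift if done before turning [ 0.0331 -0.0044 -0.0085] world [-0.0001  0.0052  0.034 ]
dp rows during turn:
[0.0331, -0.0044, -0.0085]
```

apply_moves --dp '[[0.0068, 0, -0.0012], [0.0068, 0, -0.0012], [0.0066, 0, -0.0012], [0.0066, 0, -0.0012], [0.0066, 0, -0.0012], [0, 0, 0]]' --twist '[[0, 0, 0], [0, 0, 0], [0, 0, 0], [0, 0, 0], [0, 0, 0], [0, 0, 0]]' --fingers '[1, 1, 1, 1, 1, 1]'

```text
time: 13.15
position: [0.6191, 0.0799, 0.2336]
tool_rot: [2.132, -0.528, 1.792]
ft_force: [-0.0, -1.0, -0.1]
grip_width: 0.003
grip_force: 0.4
```

apply_moves --dp '[[-0.006, 0, 0.001], [0, 0, -0.03], [0, 0, -0.03], [-0.003, -0.012, -0.018], [-0.003, -0.01, -0.018], [-0.003, -0.007, -0.018], [0, 0, 0], [0, 0, 0]]' --twist '[[0, 0, 0], [0, 0, 0], [0, 0, 0], [-0.069, -0.03, 0.017], [-0.069, -0.03, 0.017], [-0.069, -0.03, 0.017], [0, 0, 0], [0, 0, 0]]' --fingers '[1, 1, 1, 1, 1, 1, 1, 1]'

```text
time: 13.95
position: [0.5354, 0.1613, 0.2388]
tool_rot: [2.081, -0.759, 1.595]
ft_force: [-0.1, 0.4, -0.3]
grip_width: 0.004
grip_force: 0.0
```

```bash
python3 st.py; python3 - <<'E'
from ik import *
s=ctrl.get_state(); im=save('wrist','w6.png'); np.save('w6pose.npy',np.r_[s['position'],s['tool_rot']])
uv=proj('wrist',[c2w((-.05,.15,.255)),c2w((-.05,.12,.25))],(s['position'],s['tool_rot']));print(RC.T@(s['position']-O),uv)
u,v=uv.mean(0).astype(int);u0,v0=max(u-65,0),max(v-50,0);print(u0,v0)
cv2.imwrite('pics/c6.png',cv2.resize(im[v0:v0+100,u0:u0+130,::-1],None,fx=6,fy=6,interpolation=2))
E
```

```text
t 13.95 q [-1.0189  0.2397 -0.0165  2.1328  1.2772  1.4902  2.3244] p [0.5354 0.1613 0.2388] f [-0.1462  0.4229 -0.2706] gw 0.0038585027487129985
[[ 0.1978 -0.6403  0.7422]
 [-0.1723 -0.7681 -0.6167]
 [ 0.965  -0.0059 -0.2622]]
[-0.1285  0.0889  0.2388] [[119.0593 184.9692]
 [164.4871 180.2545]]
76 132
```

View pics/c6.png

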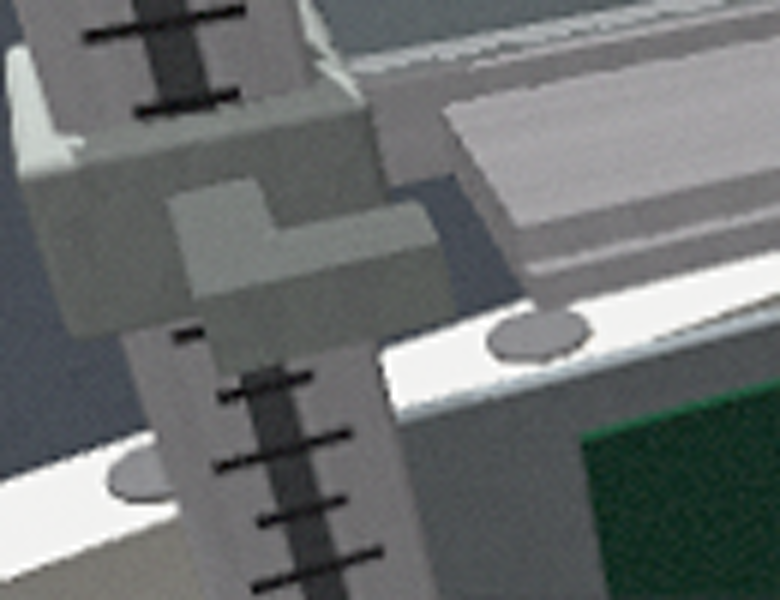

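The crop shows the bar's front face with corners (195,300), (218,372), (455,308) and (437,245). The lip's front-left edge runs from (518,228) to (542,308), so the two are nearly level. I'll compute the remainder.

```bash
python3 - <<'E'
from m5 import *
w=np.load('w6pose.npy')
W=lambda u,v:(u/6+76-.42,v/6+132-.42)
for n,p in dict(bTL=(195,300),bBL=(218,372),bBR=(455,308),bTR=(437,245),lT=(518,228),lB=(542,308),lT2=(760,170),lB2=(760,262)).items(): print(n,onpl('wrist',W(*p),0,-.05,w))
im=cv2.imread('pics/w6.png',0)
print('cols down lip front at u=',[ (u,im[166:192,u].tolist()) for u in (168,180)])
E
```

```text
bTL [-0.05    0.1559  0.2593]
bBL [-0.05    0.1557  0.25  ]
bBR [-0.05    0.1292  0.2505]
bTR [-0.05    0.1297  0.259 ]
lT [-0.05    0.1204  0.2587]
lB [-0.05    0.1194  0.2476]
lT2 [-0.05    0.0903  0.2587]
lB2 [-0.05    0.0916  0.2462]
cols down lip front at u= [(168, [162, 161, 136, 114, 113, 113, 116, 115, 122, 154, 159, 127, 108, 113, 116, 112, 115, 124, 143, 142, 141, 142, 141, 142, 126, 140]), (180, [117, 122, 119, 119, 118, 124, 154, 157, 129, 110, 111, 115, 112, 122, 202, 247, 242, 241, 241, 241, 241, 241, 243, 239, 178, 162])]
```

```bash
python3 go.py -.033 .02 .222 10 -18
```

```text
rows 3 twist/row [ 0.0687  0.0299 -0.0169] shift if done before turning [0.0147 0.0104 0.1167] world [ 0.0827 -0.0826 -0.0165]
dp rows during turn:
[0.0049, 0.0035, 0.0389]
[0.0036, 0.0062, 0.0387]
[0.0024, 0.0089, 0.0382]
```

apply_moves --dp '[[-0.019, 0, 0.005], [0.0065, 0.002, 0.0224], [0.0062, 0.0029, 0.0224], [0.0057, 0.0037, 0.0223], [0.0055, 0.0045, 0.0223], [0.005, 0.0053, 0.0223], [0, 0, 0]]' --twist '[[0, 0, 0], [0.0414, 0.018, -0.01], [0.0414, 0.018, -0.01], [0.0414, 0.018, -0.01], [0.0414, 0.018, -0.01], [0.0414, 0.018, -0.01], [0, 0, 0]]' --fingers '[1, 1, 1, 1, 1, 1, 1]'

```text
time: 14.7
position: [0.6181, 0.0721, 0.2206]
tool_rot: [2.127, -0.531, 1.783]
ft_force: [0.2, 0.5, -0.8]
grip_width: 0.006
grip_force: 0.0
```

```bash
python3 st.py; python3 go.py -.033 .02 .2345 10 -18
```

```text
t 14.7 q [-0.8697  0.2005  0.1218  2.3433  1.7331  1.2219  2.1684] p [0.6181 0.0721 0.2206] f [ 0.181   0.509  -0.7506] gw 0.0059594852020308795
[[ 0.1544 -0.4716  0.8682]
 [-0.0805 -0.8818 -0.4647]
 [ 0.9847  0.0019 -0.1741]]
rows 1 twist/row [0.0071 0.0005 0.0006] shift if done before turning [ 0.0132 -0.0044 -0.0051] world [-0.0003  0.0052  0.0139]
dp rows during turn:
[0.0132, -0.0044, -0.0051]
```

apply_moves --dp '[[0.004, 0, -0.0007], [0.004, 0, -0.0007], [0.002, 0, -0.0003], [0, 0, 0]]' --twist '[[0, 0, 0], [0, 0, 0], [0, 0, 0], [0, 0, 0]]' --fingers '[1, 1, 1, 1]'

```text
time: 15.1
position: [0.6192, 0.0803, 0.2326]
tool_rot: [2.134, -0.528, 1.792]
ft_force: [-0.1, -0.3, -0.8]
grip_width: 0.002
grip_force: 0.0
```

```bash
python3 st.py; python3 go.py -.033 .02 .2351 10 -18|head -1
```

```text
t 15.1 q [-0.8747  0.1762  0.1159  2.3341  1.7228  1.2205  2.1984] p [0.6192 0.0803 0.2326] f [-0.1388 -0.3249 -0.7616] gw 0.0017971347553788868
[[ 0.1525 -0.4639  0.8727]
 [-0.0838 -0.8859 -0.4563]
 [ 0.9848 -0.0035 -0.1739]]
rows 1 twist/row [-0.0023  0.0003 -0.0032] shift if done before turning [ 0.0026  0.0033 -0.0003] world [-0.0014 -0.003   0.0025]
```

apply_moves --dp '[[0.0013, 0, -0.0002], [0.0012, 0, -0.0002], [0, 0, 0]]' --twist '[[0, 0, 0], [0, 0, 0], [0, 0, 0]]' --fingers '[1, 1, 1]'

```text
time: 15.4
position: [0.619, 0.0796, 0.2337]
tool_rot: [2.135, -0.527, 1.789]
ft_force: [0.5, 1.0, -2.8]
grip_width: 0.005
grip_force: 1.1
```

apply_moves --dp '[[-0.007, 0, 0.001], [0, 0, -0.03], [0, 0, -0.03], [-0.003, -0.012, -0.018], [-0.003, -0.01, -0.018], [-0.003, -0.007, -0.018], [0, 0, 0], [0, 0, 0]]' --twist '[[0, 0, 0], [0, 0, 0], [0, 0, 0], [-0.069, -0.03, 0.017], [-0.069, -0.03, 0.017], [-0.069, -0.03, 0.017], [0, 0, 0], [0, 0, 0]]' --fingers '[1, 1, 1, 1, 1, 1, 1, 1]'

```text
time: 16.2
position: [0.5353, 0.1602, 0.2398]
tool_rot: [2.08, -0.761, 1.594]
ft_force: [0.3, -0.2, -0.0]
grip_width: 0.005
grip_force: 0.0
```

```bash
python3 st.py; python3 - <<'E'
from m5 import *
s=ctrl.get_state(); im=save('wrist','w7.png'); np.save('w7pose.npy',np.r_[s['position'],s['tool_rot']])
from m5 import *
# edges along vertical cage lines at lip (y=.10) and bar (y=.142), x=-.05
for f in ('w6','w7'):
    w=np.load(f+'pose.npy'); g=cv2.cvtColor(cv2.imread(f'pics/{f}.png'),6).astype('f4')
    for y in (.145,.138,.112,.105,.098):
        zs=np.arange(.238,.27,.0005); uv=proj('wrist',np.array([c2w((-.05,y,z)) for z in zs]),(w[:3],w[3:])).astype('f4')
        v=cv2.remap(g,uv[:,:1],uv[:,1:],1)[:,0]; d=np.diff(cv2.GaussianBlur(v[None],(7,1),1.2)[0]); pk=[i for i in range(1,len(d)-1) if abs(d[i])>2 and abs(d[i])>=abs(d[i-1]) and abs(d[i])>abs(d[i+1])]
        print(f,y,[(round(float(zs[i])+.00025,4),round(float(d[i]),1)) for i in pk])
E
```

```text
t 16.2 q [-1.0215  0.2368 -0.0123  2.1334  1.2759  1.4903  2.3265] p [0.5353 0.1602 0.2398] f [ 0.3291 -0.2205 -0.0433] gw 0.005121726833379311
[[ 0.1974 -0.6417  0.7411]
 [-0.1729 -0.7669 -0.618 ]
 [ 0.9649 -0.0061 -0.2624]]
w6 0.145 [(0.2387, 19.9), (0.2492, -4.5), (0.2592, 9.1), (0.2652, -11.1)]
w6 0.138 [(0.2392, 20.7), (0.2427, -4.4), (0.2442, 4.0), (0.2472, -39.8), (0.2497, 2.2), (0.2592, 9.9), (0.2652, -9.4)]
w6 0.112 [(0.2392, 19.1), (0.2472, -32.2), (0.2517, 11.5), (0.2537, -11.0), (0.2587, 13.2)]
w6 0.105 [(0.2397, 20.6), (0.2472, -32.1), (0.2517, 9.4), (0.2537, -9.3), (0.2587, 13.6)]
w6 0.098 [(0.2387, -5.5), (0.2402, 24.5), (0.2472, -34.1), (0.2517, 12.7), (0.2537, -11.3), (0.2587, 12.2)]
w7 0.145 [(0.2392, 17.9), (0.2492, -4.8), (0.2592, 9.2), (0.2652, -9.7)]
w7 0.138 [(0.2397, 27.4), (0.2427, 4.8), (0.2447, -5.1), (0.2462, 5.3), (0.2482, -40.5), (0.2592, 9.5), (0.2652, -9.7)]
w7 0.112 [(0.2397, 19.9), (0.2472, -32.1), (0.2517, 10.2), (0.2537, -9.4), (0.2587, 13.1)]
w7 0.105 [(0.2402, 18.6), (0.2472, -32.6), (0.2517, 11.0), (0.2537, -10.4), (0.2587, 13.2)]
w7 0.098 [(0.2387, 6.4), (0.2412, 26.4), (0.2472, -34.1), (0.2517, 11.6), (0.2537, -10.9), (0.2587, 11.1)]
```

The profile readings put the lip's mid-height within about 1.3 mm of the pointer (0.2530 against 0.2542), and the sash stands freely. Next is the brake lever.

```bash
python3 - <<'E'
from ik import *
q=ctrl.get_state()['joint_positions']
for g in [(-.2,0,.25,40,-60),(-.25,-.12,.25,60,-80),(-.25,-.255,.2,70,-90),(-.25,-.255,.08,70,-90),(-.19,-.255,.08,70,-90),(-.122,-.255,.08,70,-90)]:
    q,e=ik(c2w(g[:3]),tool(*np.radians(g[3:])),q); print(g,round(e,4),q)
E
python3 go.py -.25 -.255 .2 70 -90
```

```text
(-0.2, 0, 0.25, 40, -60) 0.0 [-0.832   0.0796 -0.0044  1.9548  0.7465  1.6017  2.4856]
(-0.25, -0.12, 0.25, 60, -80) 0.0003 [-0.7631 -0.1961  0.2649  2.0352  0.5044  1.5724  2.5647]
(-0.25, -0.255, 0.2, 70, -90) 0.0107 [-0.6988 -0.28    0.5821  2.1278  0.5187  1.4185  2.67  ]
(-0.25, -0.255, 0.08, 70, -90) 0.0035 [-0.6371 -0.1514  0.6097  2.2911  0.4986  1.1011  2.6698]
(-0.19, -0.255, 0.08, 70, -90) 0.0095 [-1.2234 -0.133   1.22    2.2063  0.5497  1.0836  2.67  ]
(-0.122, -0.255, 0.08, 70, -90) 0.0364 [-1.2062 -0.0293  1.2199  2.1698  0.5124  0.9794  2.67  ]
rows 10 twist/row [-0.0798 -0.0863  0.0728] shift if done before turning [-0.0189  0.3564  0.0745] world [-0.1776 -0.316  -0.0396]
dp rows during turn:
[-0.0019, 0.0356, 0.0075]
[0.0014, 0.035, 0.0103]
[0.0049, 0.0338, 0.0128]
[0.0085, 0.0322, 0.0148]
[0.0122, 0.0302, 0.0164]
[0.0158, 0.0278, 0.0175]
[0.0192, 0.0251, 0.0181]
[0.0225, 0.0221, 0.0182]
[0.0256, 0.019, 0.0178]
[0.0283, 0.0156, 0.0168]
```

```bash
python3 - <<'E'
s=open('ik.py').read()
s=s.replace("def tool(phi,psi):","def tool(phi,psi,rho=0):").replace("-np.sin(phi)]])","-np.sin(phi)]])@rz(rho)")
open('ik.py','w').write(s)
s=open('go.py').read().replace("def go(x,y,z,phi,psi):","def go(x,y,z,phi,psi,rho=0):").replace("[phi,psi]","[phi,psi,rho]")
open('go.py','w').write(s)
E
python3 - <<'E'
from ik import *
q=ctrl.get_state()['joint_positions']
for g in [(-.2,0,.25,40,-60,30),(-.25,-.12,.25,60,-80,60),(-.25,-.255,.2,75,-90,90),(-.23,-.255,.08,75,-90,90),(-.18,-.255,.08,75,-90,90),(-.116,-.255,.08,75,-90,90)]:
    q,e=ik(c2w(g[:3]),tool(*np.radians(g[3:])),q); print(g,round(e,4),q)
E
python3 go.py -.25 -.255 .22 75 -90 90
```

```text
(-0.2, 0, 0.25, 40, -60, 30) 0.0 [-0.815   0.08   -0.022   1.9542  0.7474  1.6026  1.9614]
(-0.25, -0.12, 0.25, 60, -80, 60) 0.0013 [-0.4639 -0.1706  0.0003  2.0222  0.4648  1.5482  1.5619]
(-0.25, -0.255, 0.2, 75, -90, 90) 0.0 [-0.0274 -0.2523  0.1065  2.111   0.2969  1.318   1.3962]
(-0.23, -0.255, 0.08, 75, -90, 90) 0.0 [ 1.5025 -0.1313 -1.3155  2.1831  0.1611  0.9928  1.5014]
(-0.18, -0.255, 0.08, 75, -90, 90) 0.0045 [ 1.3813  0.1641 -1.3142  2.094   0.4771  1.0682  1.2276]
(-0.116, -0.255, 0.08, 75, -90, 90) 0.0084 [ 1.1338  0.323  -1.1279  1.9691  0.6104  1.1214  1.1357]
rows 18 twist/row [-0.0825 -0.0082  0.116 ] shift if done before turning [0.0004 0.3563 0.0693] world [-0.1776 -0.316  -0.0196]
dp rows during turn:
[0.0, 0.0198, 0.0038]
[0.0023, 0.0193, 0.0055]
[0.0046, 0.0184, 0.007]
[0.0067, 0.0171, 0.0084]
[0.0087, 0.0154, 0.0097]
[0.0104, 0.0135, 0.0108]
[0.0119, 0.0113, 0.0117]
[0.0132, 0.0088, 0.0124]
[0.0142, 0.0062, 0.0129]
[0.0148, 0.0034, 0.0132]
[0.0152, 0.0005, 0.0133]
[0.0152, -0.0023, 0.0131]
[0.0149, -0.0051, 0.0126]
[0.0142, -0.0078, 0.012]
[0.0132, -0.0104, 0.0111]
[0.012, -0.0127, 0.0101]
[0.0105, -0.0148, 0.0088]
[0.0087, -0.0166, 0.0075]
```

apply_moves --dp '[[0, 0.02, -0.03], [0, 0.02, -0.03], [0, 0, 0]]' --twist '[[0, 0, 0], [0, 0, 0], [0, 0, 0]]' --fingers '[1, 1, 1]'

```text
time: 16.55
position: [0.4629, 0.1663, 0.2557]
tool_rot: [2.082, -0.758, 1.594]
ft_force: [-0.2, 0.4, -0.4]
grip_width: 0.009
grip_force: 0.0
```

```bash
python3 st.py; python3 go.py -.23 -.255 .22 75 -90 90
```

```text
t 16.55 q [-1.102   0.1521 -0.0848  2.1955  1.1768  1.6036  2.3098] p [0.4629 0.1663 0.2557] f [-0.2008  0.4216 -0.3978] gw 0.009376371052865892
[[ 0.1985 -0.6397  0.7426]
 [-0.172  -0.7686 -0.6161]
 [ 0.9649 -0.0054 -0.2626]]
rows 18 twist/row [-0.0826 -0.008   0.1162] shift if done before turning [0.0047 0.3061 0.147 ] world [-0.0857 -0.3267 -0.0357]
dp rows during turn:
[0.0003, 0.017, 0.0082]
[0.0023, 0.0161, 0.0095]
[0.0041, 0.0149, 0.0108]
[0.0059, 0.0134, 0.0119]
[0.0074, 0.0116, 0.0129]
[0.0088, 0.0095, 0.0137]
[0.0099, 0.0073, 0.0143]
[0.0107, 0.0049, 0.0147]
[0.0112, 0.0024, 0.015]
[0.0115, -0.0002, 0.015]
[0.0114, -0.0027, 0.0148]
[0.0111, -0.0052, 0.0143]
[0.0105, -0.0076, 0.0137]
[0.0095, -0.0099, 0.0129]
[0.0084, -0.012, 0.0119]
[0.007, -0.0138, 0.0108]
[0.0053, -0.0154, 0.0095]
[0.0036, -0.0166, 0.0082]
```

apply_moves --dp '[[0, 0.017, 0.008], [0.002, 0.016, 0.0095], [0.004, 0.015, 0.011], [0.006, 0.0135, 0.012], [0.0075, 0.0115, 0.013], [0.009, 0.0095, 0.0135], [0.01, 0.0075, 0.0145], [0.0105, 0.005, 0.0145], [0.011, 0.0025, 0.015], [0.0115, 0, 0.015]]' --twist '[[-0.0826, -0.008, 0.116], [-0.0826, -0.008, 0.116], [-0.0826, -0.008, 0.116], [-0.0826, -0.008, 0.116], [-0.0826, -0.008, 0.116], [-0.0826, -0.008, 0.116], [-0.0826, -0.008, 0.116], [-0.0826, -0.008, 0.116], [-0.0826, -0.008, 0.116], [-0.0826, -0.008, 0.116]]' --fingers '[1, 1, 1, 1, 1, 1, 1, 1, 1, 1]'

```text
time: 17.55
position: [0.416, -0.0171, 0.2343]
tool_rot: [1.047, -2.417, 1.194]
ft_force: [-0.2, -0.3, 0.6]
grip_width: 0.003
grip_force: 0.0
```

```bash
python3 st.py; python3 go.py -.23 -.255 .22 75 -90 90
```

```text
t 17.55 q [-0.8418  0.0321  0.1815  2.0469  0.7183  1.612   1.5498] p [ 0.416  -0.0171  0.2343] f [-0.2305 -0.31    0.5525] gw 0.0033033682891168716
[[-0.7109 -0.6977  0.0884]
 [-0.4942  0.4062 -0.7686]
 [ 0.5003 -0.5901 -0.6336]]
rows 8 twist/row [-0.0821 -0.0085  0.1152] shift if done before turning [ 0.0912 -0.0227  0.1158] world [-0.0388 -0.1433 -0.0143]
dp rows during turn:
[0.0114, -0.0028, 0.0145]
[0.0111, -0.0053, 0.014]
[0.0104, -0.0077, 0.0134]
[0.0095, -0.0099, 0.0126]
[0.0084, -0.0119, 0.0116]
[0.007, -0.0137, 0.0105]
[0.0054, -0.0152, 0.0093]
[0.0036, -0.0165, 0.0079]
```

apply_moves --dp '[[0.0114, -0.003, 0.0145], [0.011, -0.0053, 0.014], [0.0104, -0.0077, 0.0134], [0.0095, -0.01, 0.0126], [0.0084, -0.012, 0.0116], [0.007, -0.0137, 0.0105], [0.0054, -0.0152, 0.0093], [0.0036, -0.0165, 0.008], [0, 0, 0]]' --twist '[[-0.082, -0.0085, 0.115], [-0.082, -0.0085, 0.115], [-0.082, -0.0085, 0.115], [-0.082, -0.0085, 0.115], [-0.082, -0.0085, 0.115], [-0.082, -0.0085, 0.115], [-0.082, -0.0085, 0.115], [-0.082, -0.0085, 0.115], [0, 0, 0]]' --fingers '[1, 1, 1, 1, 1, 1, 1, 1, 1]'

```text
time: 18.45
position: [0.3762, -0.1643, 0.2207]
tool_rot: [-0.271, -3.079, 0.406]
ft_force: [0.5, -0.6, 0.0]
grip_width: 0.005
grip_force: 0.0
```

```bash
python3 st.py; python3 go.py -.23 -.255 .08 75 -90 90; python3 - <<'E'
from m5 import *
im=get_image('scene'); cv2.imwrite('pics/s8.png',im[:,:,::-1])
# black ball check near its start pixel
g=im.max(2); sub=g[155:185,288:318]; m=(sub<40).astype('uint8'); n,l,st,c=cv2.connectedComponentsWithStats(m); print([(st[i,4],c[i]+[288,155]) for i in range(1,n)])
E
```

```text
t 18.45 q [-0.4998 -0.2776  0.5181  2.0543  0.4006  1.3945  1.3094] p [ 0.3762 -0.1643  0.2207] f [ 0.5032 -0.5814  0.0261] gw 0.005400070348863512
[[-0.9846  0.1688 -0.0463]
 [ 0.1751  0.9509 -0.2552]
 [ 0.0009 -0.2593 -0.9658]]
rows 3 twist/row [-0.0002 -0.0008 -0.0018] shift if done before turning [-0.0004  0.0403  0.1349] world [ 0.001   0.0039 -0.1407]
dp rows during turn:
[-0.0001, 0.0134, 0.045]
[-0.0001, 0.0134, 0.045]
[-0.0001, 0.0134, 0.045]
[(np.int32(21), array([314.    , 157.5238])), (np.int32(53), array([302.3962, 168.6415])), (np.int32(2), array([295. , 181.5]))]
```

apply_moves --dp '[[0, 0.0101, 0.0337], [0, 0.0101, 0.0337], [0, 0.0101, 0.0337], [0, 0.0101, 0.0337], [0, 0, 0]]' --twist '[[0, 0, 0], [0, 0, 0], [0, 0, 0], [0, 0, 0], [0, 0, 0]]' --fingers '[1, 1, 1, 1, 1]'

```text
time: 19.0
position: [0.3745, -0.1542, 0.0762]
tool_rot: [-0.245, -3.071, 0.412]
ft_force: [-1.5, 0.1, -0.6]
grip_width: 0.009
grip_force: 0.0
```

```bash
python3 st.py; python3 go.py -.14 -.255 .08 75 -90 90
```

```text
t 19.0 q [-0.5087 -0.0993  0.5734  2.239   0.3686  1.0563  1.2786] p [ 0.3745 -0.1542  0.0762] f [-1.4729  0.0951 -0.623 ] gw 0.009153915592068332
[[-0.987   0.1513 -0.0542]
 [ 0.1603  0.9524 -0.2594]
 [ 0.0123 -0.2647 -0.9643]]
rows 2 twist/row [-0.0031 -0.0048  0.006 ] shift if done before turning [-0.0936 -0.0076 -0.0031] world [ 0.0914 -0.0214  0.0038]
dp rows during turn:
[-0.0468, -0.0038, -0.0015]
[-0.0468, -0.0035, -0.0013]
```

Push steadily towards the cage.

apply_moves --dp '[[-0.012, -0.001, -0.0005], [-0.012, -0.001, -0.0005], [-0.012, -0.001, -0.0005], [-0.012, -0.001, -0.0005], [-0.012, -0.001, -0.0005], [-0.012, -0.001, -0.0005], [-0.012, -0.001, -0.0005], [-0.01, -0.001, 0], [0, 0, 0]]' --twist '[[0, 0, 0], [0, 0, 0], [0, 0, 0], [0, 0, 0], [0, 0, 0], [0, 0, 0], [0, 0, 0], [0, 0, 0], [0, 0, 0]]' --fingers '[1, 1, 1, 1, 1, 1, 1, 1, 1]'

```text
time: 19.9
position: [0.4716, -0.1767, 0.0857]
tool_rot: [-0.25, -3.08, 0.411]
ft_force: [0.0, 0.7, -0.1]
grip_width: 0.002
grip_force: 0.0
```

```bash
python3 st.py; python3 go.py -.12 -.255 .08 75 -90 90
```

```text
t 19.9 q [-0.4715  0.1355  0.6242  2.0223  0.2181  1.026   1.4426] p [ 0.4716 -0.1767  0.0857] f [ 0.0107  0.7354 -0.1097] gw 0.0024406699161129987
[[-0.9869  0.1551 -0.0449]
 [ 0.1615  0.9525 -0.2583]
 [ 0.0027 -0.2621 -0.965 ]]
rows 1 twist/row [-0.0035 -0.0005  0.0082] shift if done before turning [-0.0142  0.0015  0.0055] world [ 0.014  -0.0023 -0.0057]
dp rows during turn:
[-0.0142, 0.0015, 0.0055]
```

apply_moves --dp '[[-0.004, 0, 0.0015], [-0.004, 0, 0.0015], [-0.003, 0, 0.0015], [0, 0, 0]]' --twist '[[0, 0, 0], [0, 0, 0], [0, 0, 0], [0, 0, 0]]' --fingers '[1, 1, 1, 1]'

```text
time: 20.3
position: [0.473, -0.1772, 0.0796]
tool_rot: [-0.251, -3.062, 0.402]
ft_force: [-21.7, 10.6, 17.5]
grip_width: 0.007
grip_force: 13.4
```

apply_moves --dp '[[-0.003, 0, 0], [0, 0, 0]]' --twist '[[0, 0, 0], [0, 0, 0]]' --fingers '[1, 1]'

```text
time: 20.5
position: [0.4733, -0.1773, 0.0795]
tool_rot: [-0.252, -3.056, 0.4]
ft_force: [-28.9, 13.9, 24.5]
grip_width: 0.007
grip_force: 17.6
```

```bash
python3 st.py; python3 -c "
from ik import *
print(RC.T@(ctrl.get_state()['position']-O))"
```

```text
t 20.5 q [-0.4589  0.172   0.6239  2.0022  0.1888  1.0365  1.4663] p [ 0.4733 -0.1773  0.0795] f [-28.915   13.9111  24.5159] gw 0.007045780900899257
[[-0.9855  0.1545 -0.0694]
 [ 0.1672  0.9533 -0.2516]
 [ 0.0272 -0.2595 -0.9654]]
[-0.1324 -0.2554  0.0795]
```

The lever is hard against its stop. I'll back off and check.

apply_moves --dp '[[0.015, 0, 0], [0.025, 0, 0], [0.025, 0, 0], [0, -0.01, -0.035], [0, -0.01, -0.035], [0, -0.01, -0.035], [0.01, 0.03, 0], [0.01, 0.03, 0], [0, 0, 0]]' --twist '[[0, 0, 0], [0, 0, 0], [0, 0, 0], [0, 0, 0], [0, 0, 0], [0, 0, 0], [0, 0, 0], [0, 0, 0], [0, 0, 0]]' --fingers '[1, 1, 1, 1, 1, 1, 1, 1, 1]'

```text
time: 21.4
position: [0.4098, -0.107, 0.1743]
tool_rot: [-0.241, -3.083, 0.407]
ft_force: [-0.3, -1.0, -0.1]
grip_width: 0.004
grip_force: 0.0
```

```bash
python3 - <<'E'
from m5 import *
s=ctrl.get_state(); im=save('scene','s9.png'); top=save('top','t9.png')
np.set_printoptions(precision=4,suppress=True)
print(s['time'],s['position'],s['ft_force'])
for a in (.5,.45,.35): 
    B=c2w((-.14+.08*np.sin(a),-.25,.022+.08*np.cos(a))); print(a,proj('scene',B),proj('top',B))
for n,g,(u,v) in (('scene',im,(279,174)),('top',top,(299,223))):
    m=(g[v-25:v+25,u-25:u+25].max(2)<45).astype('uint8'); k,l,st,c=cv2.connectedComponentsWithStats(m); print(n,[(int(st[i,4]),c[i]+[u-25,v-25]) for i in range(1,k) if st[i,4]>8])
a=cv2.resize(im[60:330,120:380],None,fx=1.5,fy=1.5);b=cv2.resize(top[90:270,100:330],None,fx=1.74,fy=1.74)
o=np.zeros((405,800,3),'uint8');o[:,:390]=a;o[:b.shape[0],395:395+b.shape[1]]=b
cv2.imwrite('pics/c9.png',o[:,:,::-1])
E
```

```text
21.4 [ 0.4098 -0.107   0.1743] [-0.2992 -1.0026 -0.0649]
0.5 [[275.8688 166.0279]] [[304.4235 215.5476]]
0.45 [[277.1699 165.8053]] [[304.2947 216.7644]]
0.35 [[279.8714 165.4849]] [[303.9907 219.3146]]
scene [(23, array([265.    , 149.6522])), (54, array([278.4815, 166.5185])), (20, array([299.6 , 191.35]))]
top [(36, array([303.3056, 218.8611])), (282, array([285.3936, 241.2553]))]
```

View pics/c9.png

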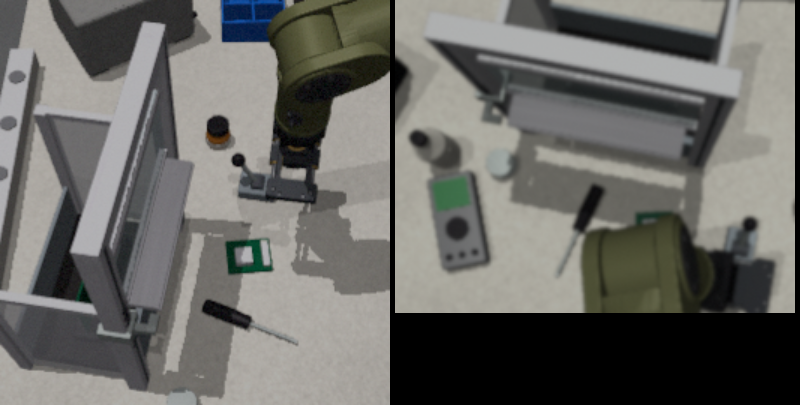

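```bash
python3 - <<'E'
from m5 import *
def ballc(f,u,v):
    g=cv2.imread('pics/'+f).max(2)[v-9:v+10,u-9:u+10]; m=(g<55).astype('uint8');k,l,st,c=cv2.connectedComponentsWithStats(m); i=1+int(np.argmax(st[1:,4])); return c[i]+[u-9,v-9],int(st[i,4])
r={}
for n,(s,su,t,tu) in dict(before=('s0.png',(303,169),'t0.png',(299,242)),after=('s9.png',(278,166),'t9.png',(303,219))).items():
    a,b=ballc(s,*su),ballc(t,*tu); X,e=h.tri([h.ray('scene',a[0]),h.ray('top',b[0])]); r[n]=RC.T@(X-O); print(n,a,b,r[n],e)
d=r['after']-r['before']; c=np.hypot(d[0],d[2]); dth=2*np.arcsin(c/.16)
print('swing',dth,'mean lean',-np.arctan2(d[2],d[0]),'final lean',dth/2-np.arctan2(d[2],d[0]))
E
```

```text
before (array([302.3455, 168.6909]), 55) (array([299.2542, 241.1864]), 59) [-0.1741 -0.2476  0.0989] [np.float64(4.261040584891448e-05), np.float64(4.261040584898442e-05)]
after (array([278.5455, 166.5636]), 55) (array([303.15 , 219.225]), 40) [-0.1109 -0.2481  0.0938] [np.float64(0.001611458261249636), np.float64(0.001611458261249673)]
swing 0.8156802607095098 mean lean 0.0808405620731883 final lean 0.4886806924279432
```

```bash
python3 -c "
from bench import ctrl
print(ctrl.close_job())"
```

```text
the job is handed in; nothing more can be done
None
```

The job is handed in: by camera measurement the sash lip stands about 1 mm below the pointer height, within measuring error, and the brake lever is fully over against its stop (lean about 0.49 rad of 0.5); I saw none of the other things moved.

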